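# Clamp the jar stop with its T-bolt

### The arm

A 6-joint arm with a two-finger parallel gripper is mounted at the origin on the work surface. World frame = base frame: x ahead of the robot, y to its left, z up, the work surface at z = 0. Lengths are in mm, angles in rad, forces in N, time in s.
With the tool pointing down it reaches from about 300 to 775 mm from the base axis. Payload 14.6 kg.
Tool frame: the origin (TCP) lies between the finger pads; the fingertips stand 25 mm ahead of it and the grasp point (between the pads) lies 6 mm ahead of it; z points along the fingers, x is the direction in which the jaws open and shut, and the axes are right-handed (so a half turn about z gives the same grasp; the last joint's range is limited). The gripper opens to 94 mm and grips with 3 to 60 N. Pads are 16 mm wide; open, the fingers measure 119 mm over their backs; the gripper's body (75 mm by 177 mm) begins 78 mm behind the grasp point.
Start: joints at [-1.273, 0.3, 1.521, -0, 1.321, -0.067], TCP at [196.212, -513.8, 230.446] pointing down, gripper open.
Joint ranges: [-3.03, 3.03], [-0.79, 2.21], [0.23, 2.52], [-1.04, 4.18], [0, 3.07], [-2.55, 2.55]. Speed limits (rad/s): [2.22, 2.22, 2.57, 3.14, 3.14, 3.14].

### API

Orientations are given as [roll, pitch, yaw] about the fixed x, y, z axes, in that order (R = Rz(yaw) Ry(pitch) Rx(roll)).
In Python, from cell import manip gives the robot as it stands.
- The arm moves only by the tool apply_moves, never from a script. Its argument "series" is a list of rows, each a list of 3 entries, a list of its own where there are three numbers: the shift along the world's x, y, z in cm, then the turn, a rotation vector about the world's x, y, z in rad, then the opening in per cent of the stroke, from 0 (shut) to 100 (fully open). A call has exactly 10 rows; each row is the pose to reach, as a shift and turn from the pose commanded when the call began; what a row does not reach only later rows make up. A row lasts 1/8 s, in which the tool goes at most 62.5 mm and 10.7 degrees, less where a joint would pass 70% of its speed; a pose out of reach is approached as far as the arm can. A call with a gripper value outside its range is refused whole. The fingers move at their own pace and stop on an object; "grip_force" is the grip in N (left out, the last holds). Time passes only in rows, so rows that repeat a pose let the fingers close, or fill a call up. It gives the time, the measured TCP pose, the force and the opening at its end, in the units of the state.
- manip.read_state(): the state, without advancing time (a new reading comes with each control period).
- manip.camera(name): name is "scene" or "top" or "wrist"; returns (picture, depth): 420x560x3 uint8, red, green, blue; 420x560 float32, mm along the optical axis (not along the pixel's ray), 0 where there is no reading.
- manip.camera_info(name): a dict with "intrinsics" (3x3 intrinsics, pixels), "extrinsics" (4x4, takes a point from world to camera coordinates); the wrist camera has in their place "hand_eye" (4x4, takes a point from camera to tool coordinates, whose origin is the TCP and whose axes are the tool frame's). Camera axes: x right, y down, z forward; pixel columns grow to the right and rows downward; lengths in mm; the calibration is good to about 2 mm. A picture is of the moment at which its call begins: read the wrist's pose just before it. camera_info takes no time and is no camera call.
- manip.sign_off(): hands the job in, once; it reports no verdict.
The state is a dict: "clock": time; "joints": joint angles; "qd": joint speeds; "effort": joint torques, N m; "eef_pos": TCP position; "eef_rot": TCP orientation; "wrist_force": force on the tool from outside, world axes, zero at the start; "moment": the same for the moment, N m; "finger_gap": finger opening in mm.
Only numpy, scipy, OpenCV 4.12 (cv2) and the standard library are available. Lean on these libraries where they do the work, as an engineer would, in place of code of your own. Each camera call takes 0.05 s, during which the arm holds its last target.

### The job

Fasten the steel jar stop to its slotted rail with the T-bolt: lower the bolt's head through the window in the stop's foot and into the rail's slot, turn the wing nut clockwise so that the head stands square across under the slot's lips, and keep turning until the nut is snug on the foot, then let go. Work gently: no ramming of the bolt, no overtightening, leave the stop where it stands on the rail, and do not disturb the jars.

Things in the scene. Friction and masses are not known exactly. Their poses are not given: they have to be found in the camera images.
- rail: Bare aluminium rail fixed to the table, 240 (x) x 80 (y) x 26 mm high, with a T-slot open at the top along its whole length (x). Origin: centre of the underside, on the table; z up. Slot mouth 18 mm wide between lips 6 mm thick (z 20 to 26 mm); below them a cavity 31.5 mm wide, z 6 to 20 mm.
- stop: Stainless jar stop, an L of plate standing loose on the rail, 0.5 to 0.8 kg; two keys under its foot run in the slot with 1 to 2 mm play. Origin: centre of its window, at the foot's underside (rail top); x along the slot, z up. Foot 6 mm thick, 56 mm wide, x -55 to +75 mm; upright plate 66 mm high at x +70 to +75 mm. It may shift by 12 mm at most.
- window (a point): Centre of the window through the stop's foot, at the foot's upper face, 32 mm above the table; axes as stop. The window is 36 mm long (x) by 18 mm wide (y) and lies right over the slot mouth.
- bolt: Dark steel T-bolt standing on its head on the table, any yaw; 70 mm high, 0.28 kg with its nut. Origin: centre of the head's underside; z up, x along the head. Head 30 (x) x 16 (y) x 8 mm, two opposite corners cut, so in the slot it turns only clockwise (from above), 1.65 to 1.8 rad, then jams on the cavity walls: square. A flat tang (12 x 4 mm) on the shank's top, above the wing, lies along the head.
- head (a point): Centre of the T-head's upper face, 8 mm above the bolt's origin; axes as bolt. With the nut's flange resting on the foot it is 17 to 19 mm above the table, just under the lips; clamped, 20 mm.
- nut: Bright steel wing nut on the bolt's shank. Origin: on the shank's axis at the nut's underside, 20 to 22.5 mm above the head's underside; z up, x along the wing. Round flange 36 mm across, 8 mm thick; on it an upright wing 44 (x) x 12 (y) mm, z 8 to 38 mm, to pinch across its 12 mm. Its yaw on the bolt differs each time. Quick thread: clockwise (from above) lowers it 1.8 mm per rad.
- wing (a point): Middle of the nut's wing, 23 mm above its underside; axes as nut. Turned clockwise, nut and bolt turn as one till the head jams; then 0.05 to 0.15 N m turns the nut through its slack, 0.5 to 1.9 rad. Then torque, read after each small turn, may dip 0.1 and climbs at 0.1 to 0.3 N m per 0.1 rad: 0.2 to 0.35 above its lowest is snug (30 to 50 N clamp load; under 15 loose, over 80 too tight). It stays.
- jar_a: Filled glass jar with a gold lid, 70 mm across, 81 mm high, origin under its centre; a bystander, not to be moved.
- jar_b: Filled glass jar with a gold lid, 70 mm across, 81 mm high, origin under its centre; a bystander, not to be moved.
- jar_c: Filled glass jar with a white lid, 70 mm across, 81 mm high, origin under its centre; a bystander, not to be moved.
- jar_d: Filled glass jar with a white lid, 70 mm across, 81 mm high, origin under its centre; a bystander, not to be moved.
Things that resemble listed ones, but are neither listed nor needed, are in the scene too. Leave any orange look-alike of the bolt alone. What is shaped like the stop but red is not meant.

How it is judged:
By the outcome, as a careful person would: the job done as asked, in the order asked, and still so for the second after the job is handed in, with the robot touching nothing.
It also fails if it takes over 67 s, if anything falls off the work surface, if the arm or the gripper's body presses on something with over 40 N, if the wrist force passes 120 N, or if a joint passes its speed limit or range.

## Working session

There is one attempt and no reset: what is moved stays moved. The work goes in short steps, Python scripts to look and compute and a tool call to move; the robot and the scene stay as the last step left them, time stands still between calls to the robot, and variables do not carry over. Pictures are saved under pics/ and viewed, and the job is handed in when it is done.

Besides the shell and the picture viewer there is one more tool, called after ">>>" by a JSON object that holds its "name" and its "arguments", one argument or row to a line. apply_moves: Moves the arm, as the interface text tells. Its arguments: {"type":"object","properties":{"series":{"type":"array","items":{"type":"array"}},"grip_force":{"type":"number"}},"required":["series"]}

```bash
mkdir -p pics; ls
cat > h.py <<'E'
import numpy as np, cv2
from cell import manip
def grab(n,tag):
    s=manip.read_state(); im,d=manip.camera(n); cv2.imwrite(f'pics/{tag}.png',im[:,:,::-1]); np.savez(f'pics/{tag}.npz',im=im,d=d,pos=s['eef_pos'],rot=s['eef_rot']); return s,im,d
E
python3 - <<'E'
from h import *
for n in('scene','top','wrist'):
    s,_,_=grab(n,n+'0'); i=manip.camera_info(n); print(n,{k:np.round(v,3).tolist() for k,v in i.items() if not isinstance(v,str)})
print(s)
E
```

```text
pics
scene {'intrinsics': [[395.59, 0.0, 282.183], [0.0, 395.59, 206.325], [0.0, 0.0, 1.0]], 'extrinsics': [[0.426, 0.905, -0.001, -266.974], [0.464, -0.22, -0.858, -185.855], [-0.777, 0.364, -0.514, 1232.549], [0.0, 0.0, 0.0, 1.0]]}
top {'intrinsics': [[384.74, 0.0, 277.643], [0.0, 384.74, 205.73], [0.0, 0.0, 1.0]], 'extrinsics': [[-0.017, -1.0, 0.008, 39.047], [-0.989, 0.016, -0.149, 550.811], [0.149, -0.011, -0.989, 767.687], [0.0, 0.0, 0.0, 1.0]]}
wrist {'intrinsics': [[348.656, 0.0, 275.471], [0.0, 348.656, 213.906], [0.0, 0.0, 1.0]], 'hand_eye': [[1.0, 0.0, -0.0, 0.995], [-0.0, 0.973, 0.231, -66.795], [0.001, -0.231, 0.973, -153.346], [0.0, 0.0, 0.0, 1.0]]}
{'clock': 0.1, 'joints': array([-1.27259330e+00,  3.00391064e-01,  1.52152150e+00,  1.87221638e-05,
        1.32070811e+00, -6.66218609e-02]), 'qd': array([ 0.00105449, -0.00271005, -0.00112172, -0.00120155, -0.00180048,
        0.0002349 ]), 'effort': array([-1.56910619e-04, -5.32649410e+01, -3.53287518e+01,  7.08927051e-02,
        2.35360838e-02, -5.02809553e-05]), 'eef_pos': array([ 196.15960101, -513.60206901,  229.95542647]), 'eef_rot': array([-3.14150612e+00,  1.02452887e-03, -1.20597604e+00]), 'wrist_force': array([ 0.16678441, -0.14539012, -0.2826477 ]), 'moment': array([ 0.03091534, -0.01110136, -0.00898748]), 'finger_gap': 93.90156010263327}
```

View pics/scene0.png

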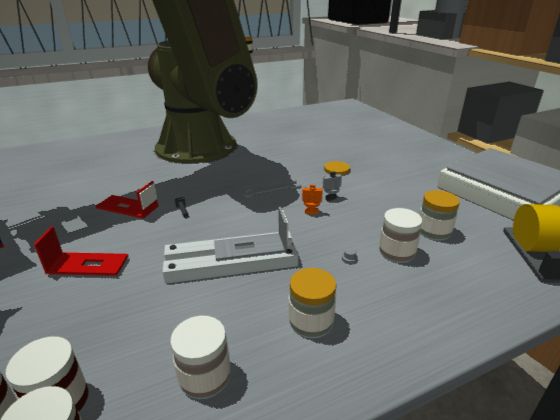

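View pics/top0.png

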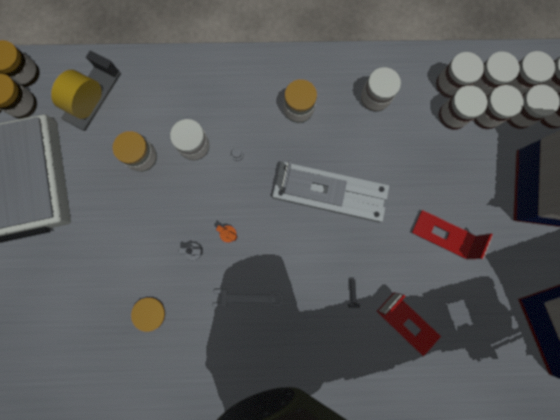

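View pics/wrist0.png

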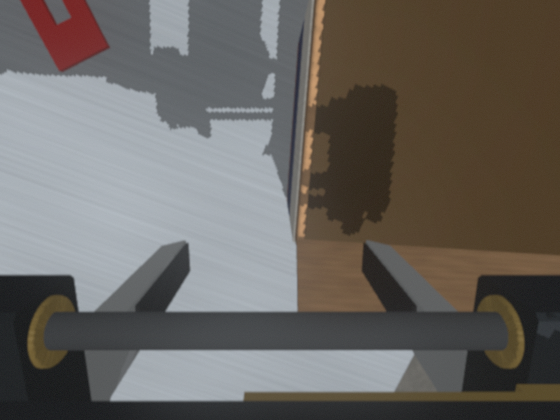

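The scene view shows the bare stop on its rail near (240,250), and the grey T-bolt at (332,185) with the orange decoy at (312,198). In the top view these are at (318,188), (191,248) and (227,233). I'll enlarge these.

Run:
```python
from h import *
t=cv2.imread('pics/top0.png'); s=cv2.imread('pics/scene0.png')
a=cv2.resize(t[150:230,265:395],None,fx=6,fy=6,interpolation=cv2.INTER_CUBIC); cv2.imwrite('pics/c1.png',a)
b=cv2.resize(t[215:275,165:245],None,fx=9,fy=9,interpolation=cv2.INTER_CUBIC); cv2.imwrite('pics/c2.png',b)
c=cv2.resize(s[155:225,290:370],None,fx=8,fy=8,interpolation=cv2.INTER_CUBIC); cv2.imwrite('pics/c3.png',c)
```

```text
(no output)
```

View pics/c1.png

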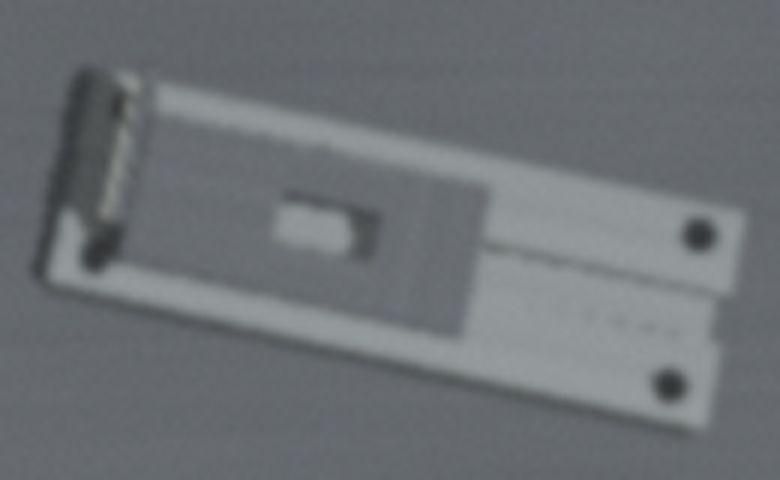

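View pics/c2.png

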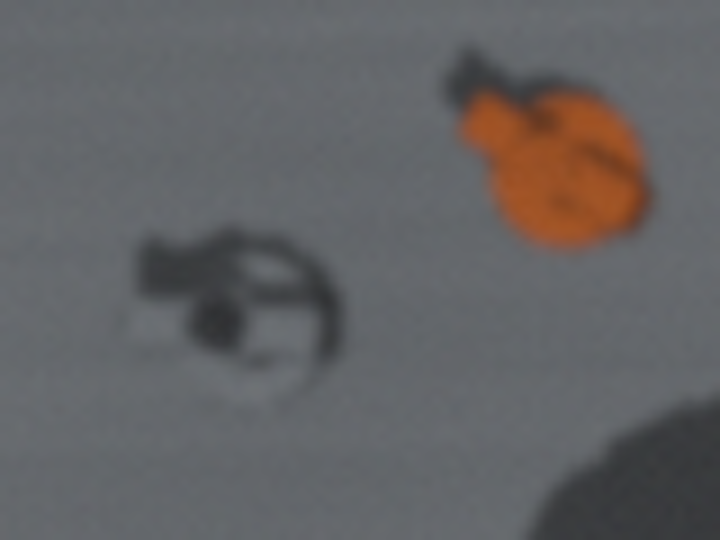

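View pics/c3.png

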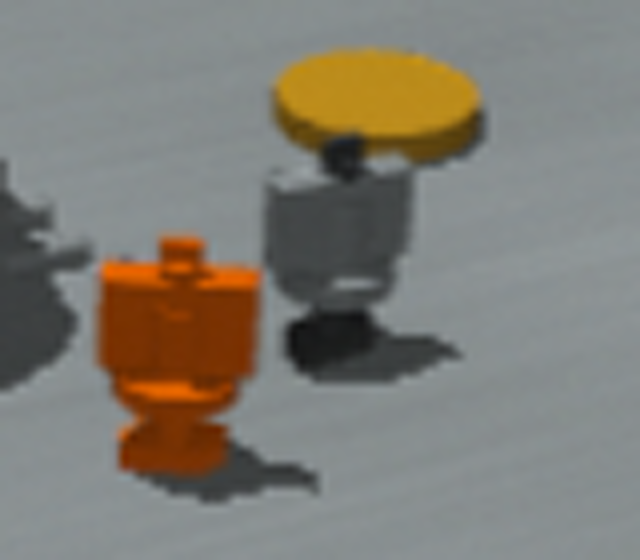

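```bash
cat >> h.py <<'E'
from scipy.spatial.transform import Rotation as R
def w2c(n,pos=None,rot=None):
    i=manip.camera_info(n)
    if n!='wrist': return i['intrinsics'],i['extrinsics']
    T=np.eye(4); T[:3,:3]=R.from_euler('xyz',rot).as_matrix(); T[:3,3]=pos
    return i['intrinsics'],np.linalg.inv(T@i['hand_eye'])
def atz(n,uv,z,pos=None,rot=None):
    K,E=w2c(n,pos,rot); r=E[:3,:3].T@np.linalg.solve(K,[uv[0],uv[1],1]); c=-E[:3,:3].T@E[:3,3]
    return (c+r*(z-c[2])/r[2])
def proj(n,p,pos=None,rot=None):
    K,E=w2c(n,pos,rot); q=K@(E[:3,:3]@np.array(p)+E[:3,3]); return q[:2]/q[2]
E
python3 - <<'E'
from h import *
f=lambda x,y:(265+x/6,150+y/6)
print('window',atz('top',f(327,228),32))
for p in [(160,85),(745,212),(50,290),(705,430)]: print('rail',atz('top',f(*p),26))
for p in [(490,185),(462,340)]: print('foot end',atz('top',f(*p),32))
g=lambda x,y:(165+x/9,215+y/9)
print('bolt',atz('top',g(217,322),68), 'wing ends', atz('top',g(135,322),59),atz('top',g(312,322),59))
print('orange',atz('top',g(480,120),60),atz('top',g(645,185),60))
k=lambda x,y:(290+x/8,155+y/8)
print('scene bolt',atz('scene',k(342,140),70),'wing ends top',atz('scene',k(270,180),59),atz('scene',k(408,160),59))
print('scene bolt head',atz('scene',k(290,345),4),atz('scene',k(378,345),4))
for n,uv in dict(jarC=(188,135),jarA=(300,95),d=(383,84),b=(131,150)).items(): print(n,atz('top',uv,81))
E
```

```text
window [589.73780188 -60.47389897  32.        ]
rail [644.68585819  -2.30443408  26.        ]
rail [ 594.46102294 -212.31934742   26.        ]
rail [569.85516622  38.77998642  26.        ]
rail [ 515.72710635 -193.29151411   26.        ]
foot end [ 604.52161878 -119.46029922   32.        ]
foot end [ 548.55947717 -107.05136524   32.        ]
bolt [459.37761742 208.17791117  68.        ] wing ends [460.01542206 228.47196088  59.        ] [459.3495159  188.91488874  59.        ]
orange [504.00697139 151.45697464  60.        ] [488.72405113 114.2659297   60.        ]
scene bolt [459.62286355 208.31555929  70.        ] wing ends top [454.26132961 188.08630532  59.        ] [460.32620659 231.27888908  59.        ]
scene bolt head [458.20083982 196.01194219   4.        ] [469.45137276 219.77849793   4.        ]
jarC [694.87482737 211.62982075  81.        ]
jarA [778.48582987 -20.28579795  81.        ]
d [ 800.6157569  -195.48265825   81.        ]
b [664.76111681 326.81460728  81.        ]
```

Bolt is near (459.5, 208), window near (590, -60), and slot yaw about 1.34. The first move takes the wrist camera over the bolt.

>>> {"name": "apply_moves", "arguments": {
  "series": [
    [[1.5, 4.5, 0], [0, 0, 0.12], 100],
    [[3.5, 10, 0], [0, 0, 0.26], 100],
    [[5.5, 15.5, 0], [0, 0, 0.4], 100],
    [[7.5, 21, 0], [0, 0, 0.54], 100],
    [[9.5, 26.5, 0], [0, 0, 0.68], 90],
    [[11.5, 32, 0], [0, 0, 0.82], 80],
    [[13.5, 37.5, 0], [0, 0, 0.96], 70],
    [[15.5, 43, -1], [0, 0, 1.1], 60],
    [[17.5, 48.5, -1], [0, 0, 1.206], 55],
    [[19.5, 54, -2], [0, 0, 1.206], 55]
  ]
}}

```text
clock: 1.4
eef_pos: [391.7, 28.2, 210.8]
eef_rot: [3.141, -0.002, 0.002]
wrist_force: [1.7, -1.3, -0.4]
finger_gap: 51.7
```

>>> {"name": "apply_moves", "arguments": {
  "series": [
    [[2, 5.5, -0.5], [0, 0, 0], 55],
    [[4, 11, -1.5], [0, 0, 0], 55],
    [[6, 15.5, -2.5], [0, 0, 0], 55],
    [[6.8, 18.2, -3], [0, 0, 0], 55],
    [[6.8, 18.2, -3], [0, 0, 0], 55],
    [[6.8, 18.2, -3], [0, 0, 0], 55],
    [[6.8, 18.2, -3], [0, 0, 0], 55],
    [[6.8, 18.2, -3], [0, 0, 0], 55],
    [[6.8, 18.2, -3], [0, 0, 0], 55],
    [[6.8, 18.2, -3], [0, 0, 0], 55]
  ]
}}

```text
clock: 2.65
eef_pos: [459.2, 208.1, 180.5]
eef_rot: [-3.142, -0.0, -0.0]
wrist_force: [-0.1, 0.3, 0.4]
finger_gap: 51.4
```

Run:
```python
from h import *
s,im,d=grab('wrist','w1'); print(s['clock'],s['eef_pos'],s['eef_rot'],s['joints'],s['finger_gap'])
u=proj('wrist',[459.5,208,60],s['eef_pos'],s['eef_rot']); print(u)
x,y=np.int32(u); x=max(x-60,0);y=max(y-45,0); cv2.imwrite('pics/w1c.png',cv2.resize(im[y:y+90,x:x+120,::-1],None,fx=6,fy=6,interpolation=cv2.INTER_CUBIC)); print(x,y)
```

```text
2.65 [459.23760477 208.05153882 180.51041996] [-3.14158023e+00 -1.17791053e-04 -2.23709159e-04] [ 3.52731790e-01  2.46837851e-01  1.71003110e+00 -3.13678886e-05
  1.18460887e+00  3.52967312e-01] 51.40785178982641
[275.03085135 215.03421423]
215 170
```

View pics/w1.png

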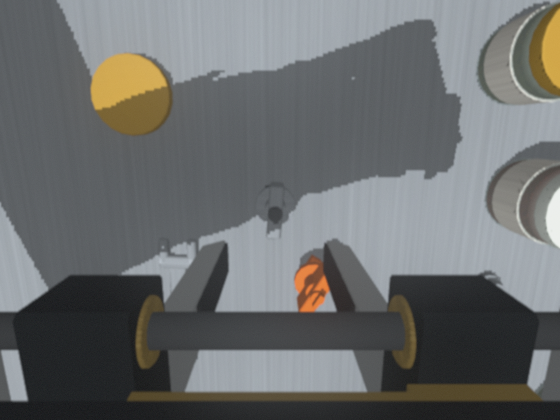

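View pics/w1c.png

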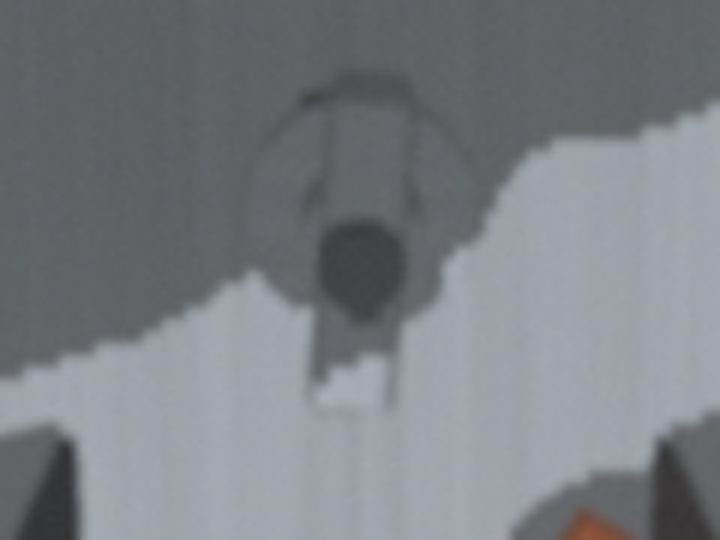

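The wing runs nearly straight down the image, its axis about (277,187)–(273,237), with the tang as a dark blob at (275,214). Next I need the tang or head direction, so I'll boost the contrast on both crops.

Run:
```python
from h import *
w=np.load('pics/w1.npz')['im'].astype(float); s=np.load('pics/scene0.npz')['im'].astype(float)
a=np.clip((w[178:242,250:300]/110)**.6*255,0,255).astype(np.uint8)[:,:,::-1]
b=np.clip((s[165:210,318:353]/130)**.5*255,0,255).astype(np.uint8)[:,:,::-1]
a=cv2.resize(a,(390,500),interpolation=cv2.INTER_CUBIC); b=cv2.resize(b,(389,500),interpolation=cv2.INTER_CUBIC)
cv2.imwrite('pics/e1.png',np.hstack([a,b]))
```

```text
(no output)
```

View pics/e1.png

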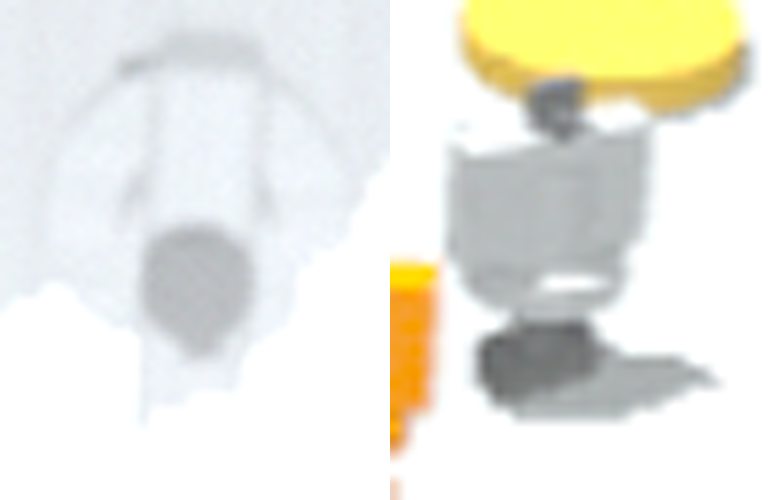

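The narrow foot of the blob suggests the tang lies roughly along the image's vertical. A look from the open pre-grasp pose should pin down the angle.

>>> {"name": "apply_moves", "arguments": {
  "series": [
    [[0, 0, -3], [0, 0, -0.07], 60],
    [[0, 0, -6], [0, 0, -0.07], 60],
    [[0, 0, -8], [0, 0, -0.07], 60],
    [[0, 0, -9.5], [0, 0, -0.07], 60],
    [[0, 0, -10.5], [0, 0, -0.07], 60],
    [[0, 0, -11.2], [0, 0, -0.07], 60],
    [[0, 0, -11.8], [0, 0, -0.07], 60],
    [[0, 0, -12.2], [0, 0, -0.07], 60],
    [[0, 0, -12.2], [0, 0, -0.07], 60],
    [[0, 0, -12.2], [0, 0, -0.07], 60]
  ]
}}

```text
clock: 3.95
eef_pos: [459.4, 208.2, 58.7]
eef_rot: [-3.141, -0.0, -0.07]
wrist_force: [-0.2, -0.2, 0.1]
finger_gap: 56.3
```

Run:
```python
from h import *
s,im,d=grab('wrist','w2'); print(s['clock'],s['eef_pos'],s['eef_rot'],s['joints'],s['finger_gap'],s['wrist_force'])
u=proj('wrist',[459.5,208,60],s['eef_pos'],s['eef_rot']); print(u)
x,y=np.int32(u); x=max(x-60,0);y=max(y-60,0); print(x,y)
a=np.clip((im[y:y+90,x:x+120]/150)**.6*255,0,255).astype(np.uint8)[:,:,::-1]
cv2.imwrite('pics/w2c.png',cv2.resize(a,None,fx=6,fy=6,interpolation=cv2.INTER_CUBIC))
```

```text
3.95 [459.35136301 208.24901735  58.70024379] [-3.14141528e+00 -3.93285770e-04 -6.99640912e-02] [3.53007738e-01 4.18532721e-01 1.80549542e+00 3.94122695e-07
 9.17133079e-01 4.22971554e-01] 56.32597273483176 [-0.17434583 -0.21279076  0.07493525]
[274.23050239 276.18181989]
214 216
```

View pics/w2.png

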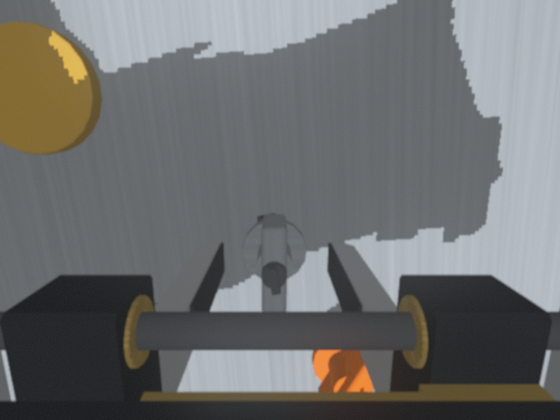

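View pics/w2c.png

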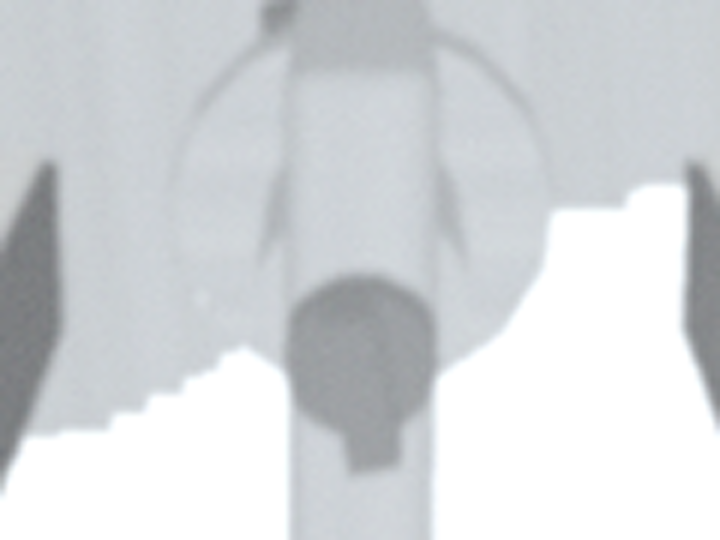

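Run:
```python
from h import *
im=np.load('pics/w2.npz')['im'].astype(float).mean(2)
c=im[258:298,258:292]; print(np.percentile(c,[1,10,50]))
lo,hi=np.percentile(c,1),np.percentile(c,1)+35
b=np.clip((c-lo)/(hi-lo)*255,0,255).astype(np.uint8); 
h=im[210:230,250:292]; h=np.clip((h-h.min())/60*255,0,255).astype(np.uint8)
b=cv2.resize(b,None,fx=14,fy=14,interpolation=cv2.INTER_CUBIC); cv2.imwrite('pics/t.png',b)
```

```text
[61.33333333 67.66666667 99.        ]
```

View pics/t.png

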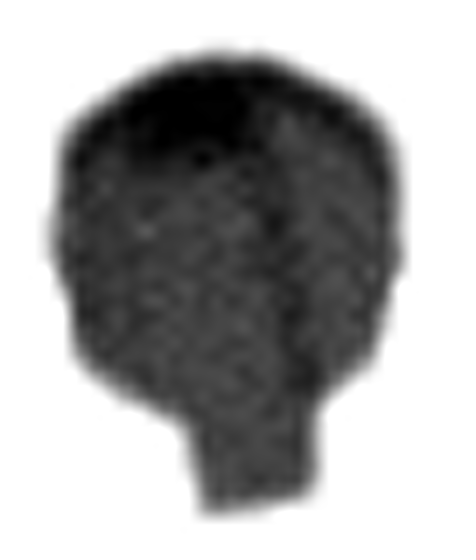

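Run:
```python
from h import *
z=np.load('pics/w2.npz'); f=lambda x,y:atz('wrist',(258+(x+0)/14-.5,258+y/14-.5),70,z['pos'],z['rot'])[:2]
P={k:f(*v) for k,v in dict(BL=(205,512),BR=(314,488),L1=(190,425),R1=(268,160),R2=(310,440),FL=(130,165),FR=(258,148)).items()}
for k,v in P.items(): print(k,v)
a=lambda p,q:np.arctan2(*(P[p]-P[q])[::-1])
print('right',a('R1','R2'),'right2',a('FR','BR'),'left',a('L1','BL'),'end perp',a('BR','BL')+np.pi/2,'lr2',a('FL','BL'))
```

```text
BL [458.32281886 203.90613793]
BR [461.81590295 204.48808465]
L1 [458.06576587 206.90663962]
R1 [461.12909887 215.6173092 ]
R2 [461.79980847 206.1339921 ]
FL [456.84071454 215.75017757]
FR [460.84685737 216.03548912]
right 1.6414039670053535 right2 1.6545190670998553 left 1.6562576580081918 end perp 1.7358798344980353 lr2 1.6952842764214613
```

The tang yaw comes out at about 1.66 and the slot at 1.34, so the bolt needs turning by roughly -0.32. The fingers straddle the wing well, so I'll grip now and lift after.

>>> {"name": "apply_moves", "arguments": {
  "series": [
    [[0, 0, 0], [0, 0, 0], 40],
    [[0, 0, 0], [0, 0, 0], 25],
    [[0, 0, 0], [0, 0, 0], 10],
    [[0, 0, 0], [0, 0, 0], 5],
    [[0, 0, 0], [0, 0, 0], 5],
    [[0, 0, 0], [0, 0, 0], 5],
    [[0, 0, 0.5], [0, 0, 0], 5],
    [[0, 0, 2], [0, 0, 0], 5],
    [[0, 0, 5], [0, 0, 0], 5],
    [[0, 0, 9], [0, 0, 0], 5]
  ],
  "grip_force": 45
}}

```text
clock: 5.25
eef_pos: [458.8, 208.1, 149.8]
eef_rot: [3.141, 0.001, -0.07]
wrist_force: [-0.8, 0.3, -1.7]
finger_gap: 11.6
```

Run:
```python
from h import *
s,im,d=grab('wrist','w3'); print(s['clock'],s['eef_pos'],s['eef_rot'],s['finger_gap'],s['wrist_force'])
c=im[250:330,220:330].astype(float).mean(2);lo=np.percentile(c,1)
cv2.imwrite('pics/w3c.png',cv2.resize(np.clip((c-lo)/60*255,0,255).astype(np.uint8),None,fx=7,fy=7,interpolation=cv2.INTER_CUBIC))
```

```text
5.25 [458.82657291 208.05760522 149.81795806] [ 3.14119801e+00  8.69402076e-04 -7.00361459e-02] 11.638677457564773 [-0.82286673  0.31721208 -1.71009887]
```

View pics/w3c.png

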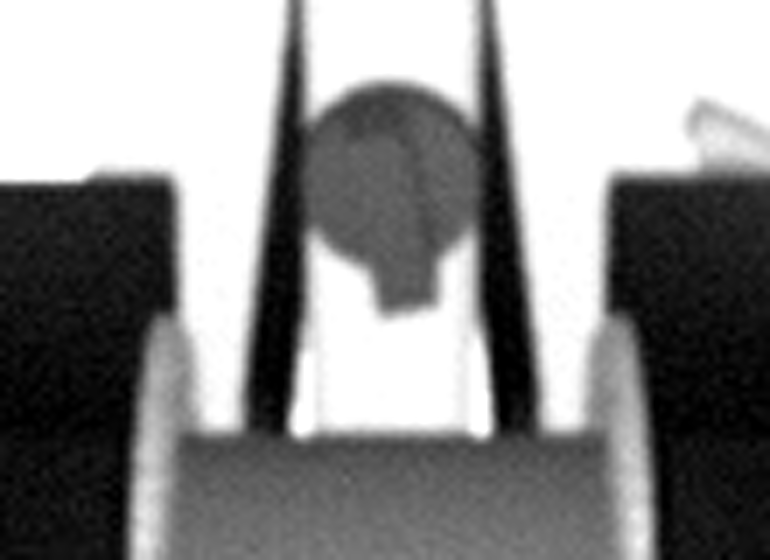

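Run:
```python
from h import *
z=np.load('pics/w3.npz'); f=lambda x,y:atz('wrist',(220+x/7-.5,250+y/7-.5),161.2,z['pos'],z['rot'])[:2]
P={k:f(*v) for k,v in dict(BL=(382,315),BR=(437,302),FL=(345,137),FR=(404,130),M=(432,230)).items()}
for k,v in P.items(): print(k,v)
a=lambda p,q:np.arctan2(*(P[p]-P[q])[::-1])
print(a('FL','BL'),a('FR','BR'),a('FR','M'),a('BR','BL')+np.pi/2)
print('ctr',(P['BL']+P['BR']+P['FL']+P['FR'])/4)
```

```text
BL [458.64706292 203.49423815]
BR [462.17423648 204.14466166]
FL [457.20501381 215.63660758]
FR [460.89124094 215.84593931]
M [462.18276403 209.05446278]
1.689004407957068 1.6800058408292626 1.758720640351177 1.7531513691805034
ctr [459.72938854 209.78036168]
```

The wing is held at 11.6 mm and the tang has not slipped, at about 1.68. I'll rotate by -0.34 and carry it to a point where the window sits under the wrist camera.

>>> {"name": "apply_moves", "arguments": {
  "series": [
    [[1, -3, 1], [0, 0, -0.1], 5],
    [[2.5, -8, 1], [0, 0, -0.2], 5],
    [[4, -13, 1], [0, 0, -0.3], 5],
    [[5.6, -18, 1], [0, 0, -0.34], 5],
    [[7.2, -23, 1], [0, 0, -0.34], 5],
    [[8.8, -28, 1], [0, 0, -0.34], 5],
    [[10, -31.5, 1], [0, 0, -0.34], 5],
    [[10.4, -33, 1], [0, 0, -0.34], 5],
    [[10.4, -33, 1], [0, 0, -0.34], 5],
    [[10.4, -33, 1], [0, 0, -0.34], 5]
  ]
}}

```text
clock: 6.55
eef_pos: [563.0, -120.6, 158.6]
eef_rot: [-3.141, 0.0, -0.409]
wrist_force: [-0.1, 0.3, -2.5]
finger_gap: 12.1
```

Run:
```python
from h import *
s,im,d=grab('wrist','w4'); print(s['clock'],s['eef_pos'],s['eef_rot'],s['finger_gap'],s['wrist_force'],s['joints'])
u=proj('wrist',[589.6,-60,32],s['eef_pos'],s['eef_rot']); print(u)
x,y=np.int32(u)-[50,40]; print(x,y); c=im[y:y+80,x:x+100,::-1]
cv2.imwrite('pics/w4c.png',cv2.resize(c,None,fx=7,fy=7,interpolation=cv2.INTER_CUBIC))
```

```text
6.55 [ 562.97882849 -120.58381447  158.62128714] [-3.14139104e+00  2.57144494e-04 -4.09014981e-01] 12.088698001365907 [-0.10131204  0.33005306 -2.52670299] [-2.74713282e-01  4.22972248e-01  1.52730202e+00  2.52142278e-04
  1.19154623e+00  1.34208349e-01]
[274.90293322 131.16989943]
224 91
```

View pics/w4.png

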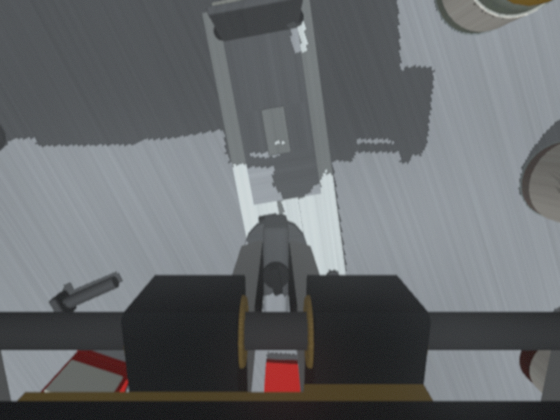

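View pics/w4c.png

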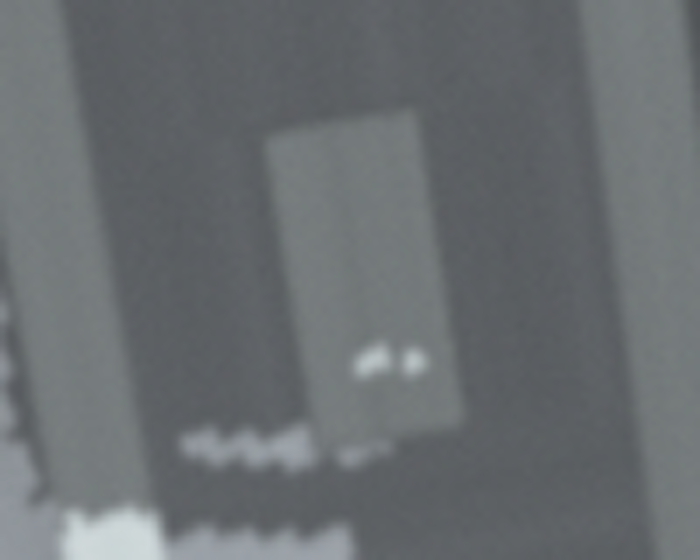

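The window corners sit at roughly (262,110), (283,107), (290,151) and (269,155) in the wrist image, in clear view.

Run:
```python
from h import *
z=np.load('pics/w4.npz'); f=lambda x,y,h=32:atz('wrist',(224+x/7-.5,91+y/7-.5),h,z['pos'],z['rot'])[:2]
P=[f(*v) for v in [(267,135),(415,110),(465,420),(313,445)]]
for p in P: print(p)
a=lambda p,q:np.arctan2(*(p-q)[::-1])
print('yaw',a(P[0],P[3]),a(P[1],P[2]),'len',np.linalg.norm(P[0]-P[3]),np.linalg.norm(P[0]-P[1]),'ctr',sum(P)/4)
print('foot',a(f(65,0),f(152,520)),a(f(580,0),f(660,560)), (f(65,0)+f(152,520))/2,(f(580,0)+f(660,560))/2)
g=lambda u,v,h:atz('wrist',(u,v),h,z['pos'],z['rot'])[:2]
print('rail',a(g(208,40,26),g(248,228,26)))
im=z['im']; c=im[245:305,230:325].astype(float).mean(2); lo=np.percentile(c,1)
cv2.imwrite('pics/w4t.png',cv2.resize(np.clip((c-40)/70*255,0,255).astype(np.uint8),None,fx=8,fy=8,interpolation=cv2.INTER_CUBIC))
```

```text
[586.60272155 -41.22370182]
[602.59172508 -45.27929292]
[594.5870483  -78.37611511]
[577.70224082 -74.10265836]
yaw 1.3064279987072103 1.3334968344727243 len 34.06235957746515 16.495334278571857 ctr [590.37093394 -59.74544205]
foot 1.309187819266114 1.331327078653794 [564.80498346 -47.07013826] [616.24798633 -71.84001379]
rail 1.3468162431434436
```

View pics/w4t.png

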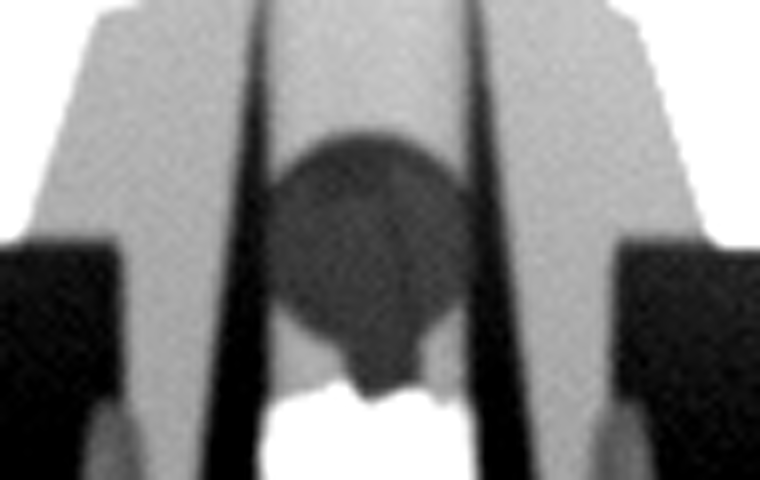

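Both cameras agree to about 1 mm once each one's measured offset on the held bolt is removed, so the target TCP is about (589, -60.7). I'll hover with the head just above the window and check.

>>> {"name": "apply_moves", "arguments": {
  "series": [
    [[0.8, 2, 0], [0, 0, 0], 5],
    [[1.7, 4, 0], [0, 0, 0], 5],
    [[2.6, 6, 0], [0, 0, 0], 5],
    [[2.6, 6, -2], [0, 0, 0], 5],
    [[2.6, 6, -4], [0, 0, 0], 5],
    [[2.6, 6, -5.2], [0, 0, 0], 5],
    [[2.6, 6, -5.9], [0, 0, 0], 5],
    [[2.6, 6, -6.2], [0, 0, 0], 5],
    [[2.6, 6, -6.2], [0, 0, 0], 5],
    [[2.6, 6, -6.2], [0, 0, 0], 5]
  ]
}}

```text
clock: 7.85
eef_pos: [589.4, -61.9, 97.0]
eef_rot: [-3.141, -0.001, -0.41]
wrist_force: [-0.7, 0.3, -2.7]
finger_gap: 11.9
```

Run:
```python
from h import *
s,im,d=grab('wrist','w5'); print(s['clock'],s['eef_pos'],s['eef_rot'],s['finger_gap'],s['wrist_force'])
_,sc,_=grab('scene','s5')
u=np.int32(proj('scene',[589,-60,45])); print(u); x,y=u-[50,38]
b=cv2.resize(sc[y:y+76,x:x+100,::-1],None,fx=8,fy=8,interpolation=cv2.INTER_CUBIC); cv2.imwrite('pics/s5c.png',b); print(x,y)
c=im[170:300,200:350,::-1]; cv2.imwrite('pics/w5c.png',cv2.resize(np.clip((c/150.)**.6*255,0,255).astype(np.uint8),None,fx=4.5,fy=4.5,interpolation=cv2.INTER_CUBIC))
```

```text
7.85 [589.44654386 -61.875381    96.96941451] [-3.14141098e+00 -7.95378577e-04 -4.10105543e-01] 11.858026577758176 [-0.67832118  0.29411716 -2.73901043]
[243 240]
193 202
```

View pics/s5c.png

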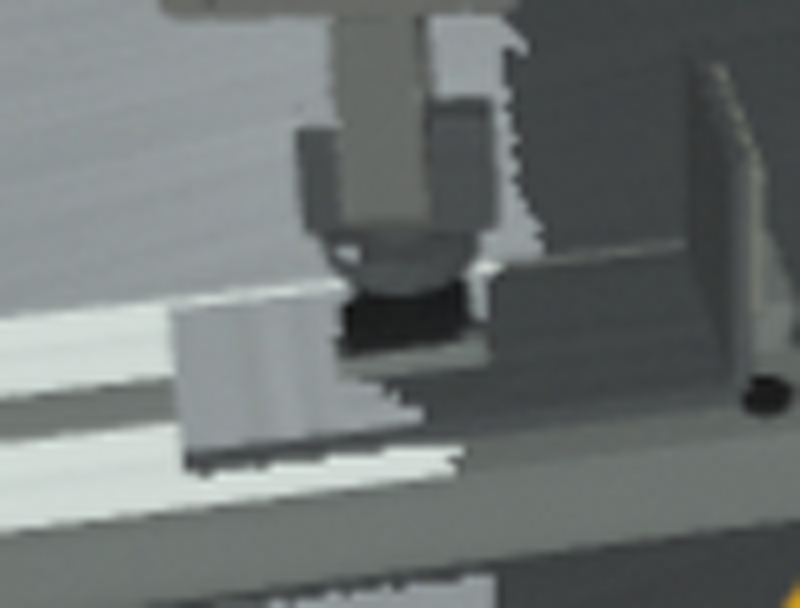

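View pics/w5c.png

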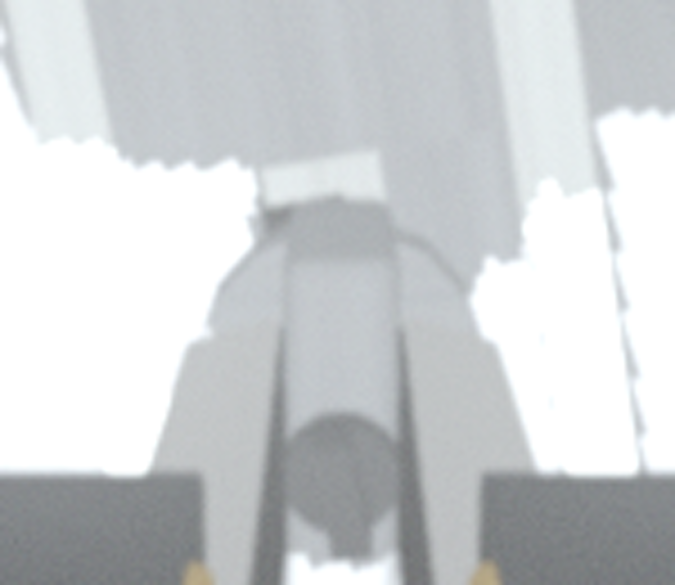

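Run:
```python
from h import *
im=cv2.imread('pics/s5c.png'); pj=lambda p:((proj('scene',p)-[193,202]+.5)*8).astype(int)
def rect(c,yaw,lx,ly,z,col):
    r=np.array([[np.cos(yaw),-np.sin(yaw)],[np.sin(yaw),np.cos(yaw)]])
    P=np.array([pj([*(np.array(c)+r@[sx*lx/2,sy*ly/2]),z]) for sx,sy in((1,1),(-1,1),(-1,-1),(1,-1))]); cv2.polylines(im,[P],True,col,1); return P
print(rect((589.45,-61.9),1.335,30,16,38.3,(0,255,0)))
rect((589.45,-61.9),1.335,30,16,46.3,(0,255,0))
print(rect((589.6,-60),1.335,36,18,32,(0,0,255)))
cv2.imwrite('pics/s5o.png',im)
```

```text
[[465 307]
 [337 322]
 [344 363]
 [474 347]]
[[486 323]
 [333 341]
 [341 387]
 [497 368]]
```

View pics/s5o.png

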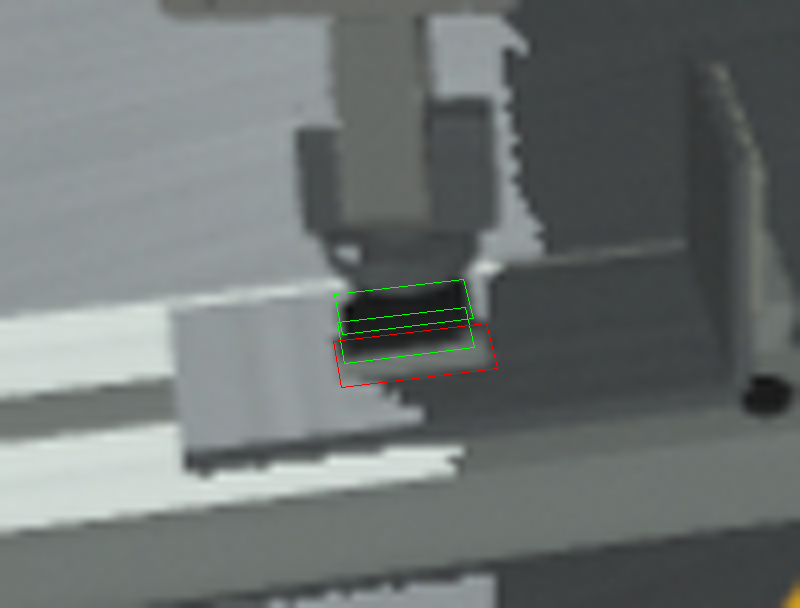

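Run:
```python
from h import *
im=np.load('pics/s5.npz')['im'].astype(float).mean(2)
for u in (237,241,245,249,252): print(u,im[238:254,u].round().astype(int))
def edges(p):return proj('scene',p)
n=np.array([-.972,.234]);t=np.array([.234,.972])
for nm,c,h,z in(('head',[589.45,-61.9],8,38.3),('win',[589.6,-60],9,32)):
  for a in(-12,0,12):
    print(nm,a,proj('scene',[*(np.array(c)-h*n+a*t),z]).round(2))
```

```text
237 [ 84  46  28  29  29  33  34  37  69 113 113 128 151 149 147 151]
241 [ 69  32  30  29  31  34  33  48 101 113 106  74  73 109 149 154]
245 [ 55  30  31  29  32  33  41  79 113 108  87  67  65  65  82 133]
249 [ 30  29  30  33  33  37  55 113 112 107  74  67  64  65  69  69]
252 [144 129 128 105  63  79  97 112 110  97  67  65  65  68  69  69]
head -12 [237.17 246.7 ]
head 0 [243.7  245.89]
head 12 [250.2 245.1]
win -12 [238.44 249.56]
win 0 [244.94 248.75]
win 12 [251.41 247.95]
```

In the scene view the head edge and window edge agree with the model to within about 0.3 mm. I'll apply a small correction and begin a slow lowering.

>>> {"name": "apply_moves", "arguments": {
  "series": [
    [[-0.02, 0.1, 0], [0, 0, -0.03], 5],
    [[-0.02, 0.1, -0.1], [0, 0, -0.03], 5],
    [[-0.02, 0.1, -0.2], [0, 0, -0.03], 5],
    [[-0.02, 0.1, -0.3], [0, 0, -0.03], 5],
    [[-0.02, 0.1, -0.4], [0, 0, -0.03], 5],
    [[-0.02, 0.1, -0.5], [0, 0, -0.03], 5],
    [[-0.02, 0.1, -0.6], [0, 0, -0.03], 5],
    [[-0.02, 0.1, -0.7], [0, 0, -0.03], 5],
    [[-0.02, 0.1, -0.8], [0, 0, -0.03], 5],
    [[-0.02, 0.1, -0.8], [0, 0, -0.03], 5]
  ]
}}

```text
clock: 9.2
eef_pos: [589.0, -60.8, 88.4]
eef_rot: [3.142, 0.0, -0.44]
wrist_force: [-1.2, -0.8, -2.1]
finger_gap: 11.9
```

>>> {"name": "apply_moves", "arguments": {
  "series": [
    [[0, 0, -0.1], [0, 0, 0], 5],
    [[0, 0, -0.2], [0, 0, 0], 5],
    [[0, 0, -0.3], [0, 0, 0], 5],
    [[0, 0, -0.4], [0, 0, 0], 5],
    [[0, 0, -0.5], [0, 0, 0], 5],
    [[0, 0, -0.6], [0, 0, 0], 5],
    [[0, 0, -0.7], [0, 0, 0], 5],
    [[0, 0, -0.8], [0, 0, 0], 5],
    [[0, 0, -0.8], [0, 0, 0], 5],
    [[0, 0, -0.8], [0, 0, 0], 5]
  ]
}}

```text
clock: 10.45
eef_pos: [589.0, -60.8, 80.5]
eef_rot: [-3.142, -0.0, -0.44]
wrist_force: [-0.1, 0.5, -3.2]
finger_gap: 11.7
```

Run:
```python
from h import *
s,sc,_=grab('scene','s6'); print(s['clock'],s['eef_pos'],s['eef_rot'],s['finger_gap'],s['wrist_force'],s['moment'])
x,y=193,202
cv2.imwrite('pics/s6c.png',cv2.resize(sc[y:y+76,x:x+100,::-1],None,fx=8,fy=8,interpolation=cv2.INTER_CUBIC))
```

```text
10.45 [589.04903386 -60.80418897  80.48097437] [-3.14154125e+00 -8.20287720e-05 -4.39978495e-01] 11.684833626546542 [-0.14497262  0.49539808 -3.18676655] [-0.0644998  -0.07622093 -0.03932459]
```

View pics/s6c.png

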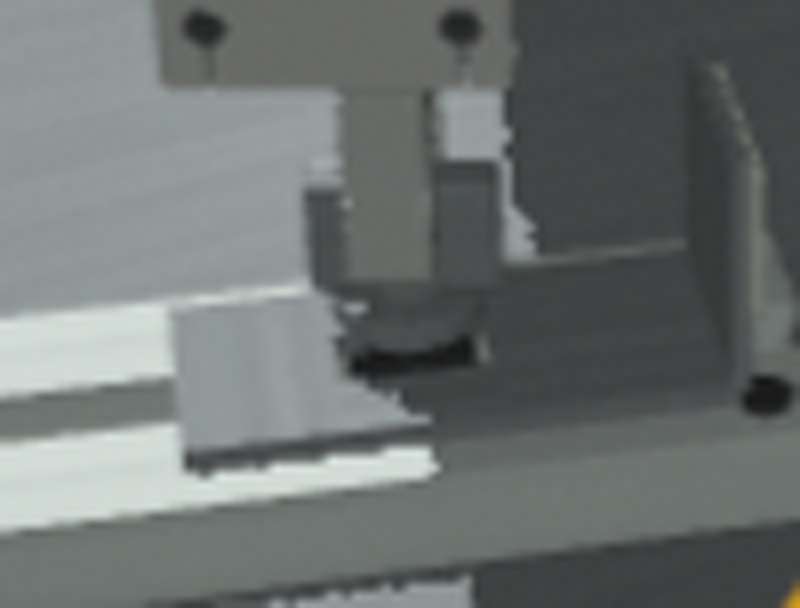

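The head is entering the window and slot mouth with no contact force. I'll continue lowering toward flange contact.

>>> {"name": "apply_moves", "arguments": {
  "series": [
    [[0, 0, -0.12], [0, 0, 0], 5],
    [[0, 0, -0.24], [0, 0, 0], 5],
    [[0, 0, -0.36], [0, 0, 0], 5],
    [[0, 0, -0.48], [0, 0, 0], 5],
    [[0, 0, -0.6], [0, 0, 0], 5],
    [[0, 0, -0.7], [0, 0, 0], 5],
    [[0, 0, -0.8], [0, 0, 0], 5],
    [[0, 0, -0.88], [0, 0, 0], 5],
    [[0, 0, -0.95], [0, 0, 0], 5],
    [[0, 0, -0.95], [0, 0, 0], 5]
  ]
}}

```text
clock: 11.75
eef_pos: [589.0, -60.8, 70.9]
eef_rot: [3.142, 0.0, -0.44]
wrist_force: [-0.3, 0.0, -2.2]
finger_gap: 11.6
```

>>> {"name": "apply_moves", "arguments": {
  "series": [
    [[0, 0, -0.02], [0, 0, 0], 5],
    [[0, 0, -0.04], [0, 0, 0], 5],
    [[0, 0, -0.06], [0, 0, 0], 5],
    [[0, 0, -0.08], [0, 0, 0], 5],
    [[0, 0, -0.1], [0, 0, 0], 5],
    [[0, 0, -0.12], [0, 0, 0], 5],
    [[0, 0, -0.12], [0, 0, 0], 5],
    [[0, 0, -0.12], [0, 0, 0], 5],
    [[0, 0, -0.12], [0, 0, 0], 5],
    [[0, 0, -0.12], [0, 0, 0], 5]
  ]
}}

```text
clock: 13.0
eef_pos: [589.0, -60.8, 69.8]
eef_rot: [-3.142, 0.0, -0.44]
wrist_force: [-0.1, -0.4, -2.6]
finger_gap: 11.6
```

>>> {"name": "apply_moves", "arguments": {
  "series": [
    [[0, 0, -0.02], [0, 0, 0], 5],
    [[0, 0, -0.04], [0, 0, 0], 5],
    [[0, 0, -0.06], [0, 0, 0], 5],
    [[0, 0, -0.08], [0, 0, 0], 5],
    [[0, 0, -0.1], [0, 0, 0], 5],
    [[0, 0, -0.1], [0, 0, 0], 5],
    [[0, 0, -0.1], [0, 0, 0], 5],
    [[0, 0, -0.1], [0, 0, 0], 5],
    [[0, 0, -0.1], [0, 0, 0], 5],
    [[0, 0, -0.1], [0, 0, 0], 5]
  ]
}}

```text
clock: 14.25
eef_pos: [589.0, -60.8, 68.7]
eef_rot: [3.142, 0.0, -0.44]
wrist_force: [0.7, -0.2, -2.1]
finger_gap: 11.8
```

Run:
```python
from h import *
s,sc,_=grab('scene','s7'); print(s['clock'],s['eef_pos'],s['eef_rot'],s['finger_gap'],s['wrist_force'],s['moment'],s['joints'])
x,y=193,202
cv2.imwrite('pics/s7c.png',cv2.resize(sc[y:y+76,x:x+100,::-1],None,fx=8,fy=8,interpolation=cv2.INTER_CUBIC))
```

```text
14.25 [589.00417227 -60.7907832   68.72781687] [ 3.14158715e+00  2.88845697e-05 -4.39973616e-01] 11.825969490016574 [ 0.68782035 -0.24122344 -2.10476858] [-0.05440471  0.00333217  0.01420279] [-1.64696215e-01  5.67014211e-01  1.54239726e+00  2.98127368e-06
  1.03221047e+00  2.75275872e-01]
```

View pics/s7c.png

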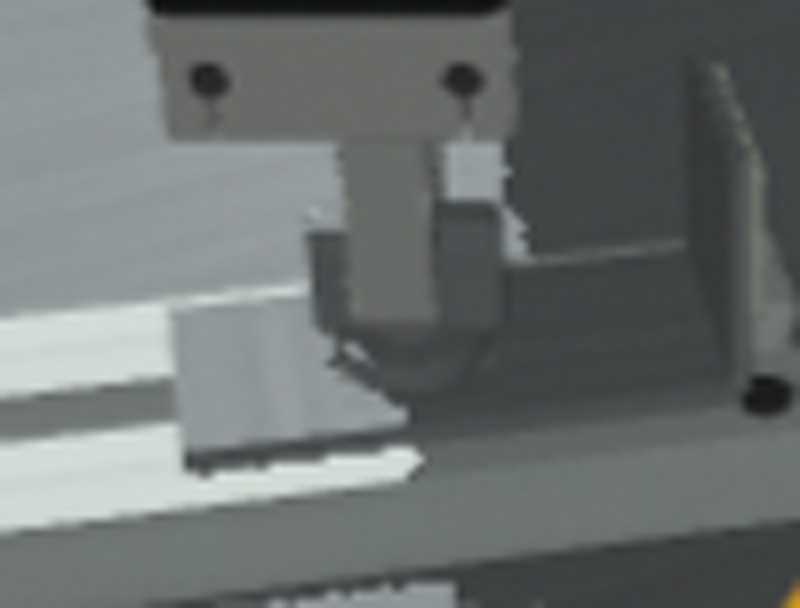

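The head's upper face is at about 18 mm, under the lips, and the flange is almost down. I'll settle 0.5 mm more and turn clockwise in steps.

>>> {"name": "apply_moves", "arguments": {
  "series": [
    [[0, 0, -0.03], [0, 0, -0.03], 5],
    [[0, 0, -0.05], [0, 0, -0.1], 5],
    [[0, 0, -0.05], [0, 0, -0.2], 5],
    [[0, 0, -0.05], [0, 0, -0.3], 5],
    [[0, 0, -0.05], [0, 0, -0.4], 5],
    [[0, 0, -0.05], [0, 0, -0.5], 5],
    [[0, 0, -0.05], [0, 0, -0.6], 5],
    [[0, 0, -0.05], [0, 0, -0.7], 5],
    [[0, 0, -0.05], [0, 0, -0.8], 5],
    [[0, 0, -0.05], [0, 0, -0.8], 5]
  ],
  "grip_force": 60
}}

```text
clock: 15.55
eef_pos: [589.2, -60.8, 68.5]
eef_rot: [-3.141, -0.0, -1.24]
wrist_force: [-0.5, -0.2, -0.5]
finger_gap: 11.5
```

```bash
cat > r.py <<'E'
from h import *
s=manip.read_state(); print(s['clock'],s['eef_pos'].round(2),s['eef_rot'].round(3),s['finger_gap'],s['wrist_force'].round(2),s['moment'].round(3),s['joints'][5])
E
python3 r.py
```

```text
15.55 [589.19 -60.84  68.49] [-3.141 -0.    -1.24 ] 11.473447557957181 [-0.5  -0.24 -0.46] [-0.014  0.003 -0.016] 1.0756472267617574
```

>>> {"name": "apply_moves", "arguments": {
  "series": [
    [[0, 0, 0], [0, 0, -0.1], 5],
    [[0, 0, 0], [0, 0, -0.2], 5],
    [[0, 0, 0], [0, 0, -0.3], 5],
    [[0, 0, 0], [0, 0, -0.4], 5],
    [[0, 0, 0], [0, 0, -0.5], 5],
    [[0, 0, 0], [0, 0, -0.6], 5],
    [[0, 0, 0], [0, 0, -0.7], 5],
    [[0, 0, 0], [0, 0, -0.8], 5],
    [[0, 0, 0], [0, 0, -0.8], 5],
    [[0, 0, 0], [0, 0, -0.8], 5]
  ]
}}

```text
clock: 16.8
eef_pos: [588.8, -59.9, 68.5]
eef_rot: [3.14, 0.001, -2.038]
wrist_force: [-3.3, 6.0, 2.9]
finger_gap: 11.6
```

```bash
python3 r.py
```

```text
16.8 [588.79 -59.92  68.52] [ 3.140e+00  1.000e-03 -2.038e+00] 11.574838206152727 [-3.3   6.02  2.88] [1.441 0.722 0.061] 1.8731244300422691
```

A side force of about 7 N has appeared, so the head is touching the walls slightly off centre. I'll ease the tool toward that force and continue in small turns.

>>> {"name": "apply_moves", "arguments": {
  "series": [
    [[-0.03, 0.1, 0], [0, 0, 0], 5],
    [[-0.04, 0.14, 0], [0, 0, 0], 5],
    [[-0.04, 0.14, 0], [0, 0, 0], 5],
    [[-0.04, 0.14, 0], [0, 0, -0.03], 5],
    [[-0.04, 0.14, 0], [0, 0, -0.06], 5],
    [[-0.04, 0.14, 0], [0, 0, -0.1], 5],
    [[-0.04, 0.14, 0], [0, 0, -0.1], 5],
    [[-0.04, 0.14, 0], [0, 0, -0.1], 5],
    [[-0.04, 0.14, 0], [0, 0, -0.1], 5],
    [[-0.04, 0.14, 0], [0, 0, -0.1], 5]
  ]
}}

```text
clock: 18.05
eef_pos: [588.6, -58.8, 68.5]
eef_rot: [3.141, 0.001, -2.141]
wrist_force: [-2.9, 4.5, 6.4]
finger_gap: 11.3
```

```bash
python3 r.py
```

```text
18.05 [588.61 -58.76  68.49] [ 3.141e+00  1.000e-03 -2.141e+00] 11.314153862250187 [-2.92  4.52  6.41] [1.247 0.776 0.098] 1.9786660205080326
```

>>> {"name": "apply_moves", "arguments": {
  "series": [
    [[-0.02, 0.04, 0.02], [0, 0, 0], 5],
    [[-0.04, 0.08, 0.04], [0, 0, 0], 5],
    [[-0.05, 0.1, 0.05], [0, 0, 0], 5],
    [[-0.05, 0.1, 0.05], [0, 0, 0], 5],
    [[-0.05, 0.1, 0.05], [0, 0, 0], 5],
    [[-0.05, 0.1, 0.05], [0, 0, 0], 5],
    [[-0.05, 0.1, 0.05], [0, 0, 0], 5],
    [[-0.05, 0.1, 0.05], [0, 0, 0], 5],
    [[-0.05, 0.1, 0.05], [0, 0, 0], 5],
    [[-0.05, 0.1, 0.05], [0, 0, 0], 5]
  ]
}}

```text
clock: 19.3
eef_pos: [588.1, -58.4, 68.7]
eef_rot: [3.142, -0.0, -2.14]
wrist_force: [2.0, 0.1, -4.8]
finger_gap: 11.6
```

```bash
python3 r.py
python3 - <<'E'
from h import *
_,sc,_=grab('scene','s8')
x,y=183,202
cv2.imwrite('pics/s8c.png',cv2.resize(sc[y:y+76,x:x+115,::-1],None,fx=6.9,fy=6.9,interpolation=cv2.INTER_CUBIC))
E
```

```text
19.3 [588.09 -58.44  68.71] [ 3.142 -0.    -2.14 ] 11.568528689500488 [ 2.03  0.09 -4.78] [-0.079 -0.462  0.03 ] 1.9790746181792538
```

View pics/s8c.png

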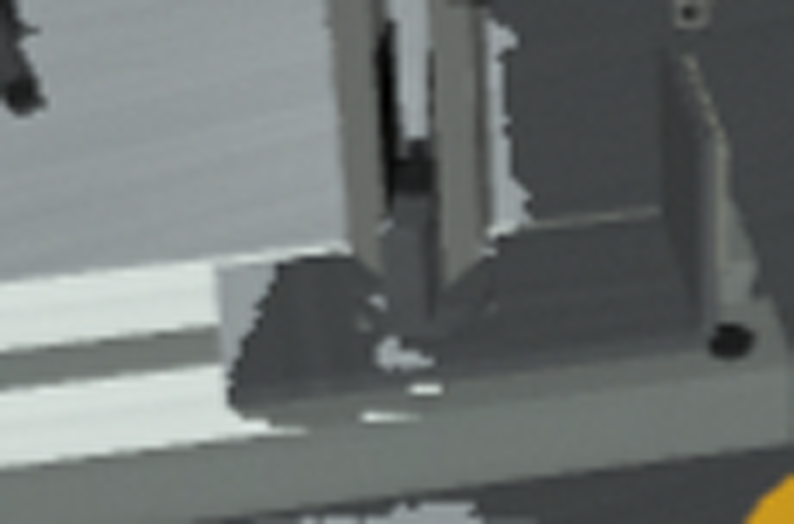

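Side force is relieved and the stop has not moved. Next, on into the jam and slack region, reading the torque.

>>> {"name": "apply_moves", "arguments": {
  "series": [
    [[0.02, 0, -0.02], [0, 0, -0.05], 5],
    [[0.02, 0, -0.02], [0, 0, -0.1], 5],
    [[0.02, 0, -0.02], [0, 0, -0.15], 5],
    [[0.02, 0, -0.02], [0, 0, -0.2], 5],
    [[0.02, 0, -0.02], [0, 0, -0.25], 5],
    [[0.02, 0, -0.02], [0, 0, -0.3], 5],
    [[0.02, 0, -0.02], [0, 0, -0.35], 5],
    [[0.02, 0, -0.02], [0, 0, -0.4], 5],
    [[0.02, 0, -0.02], [0, 0, -0.4], 5],
    [[0.02, 0, -0.02], [0, 0, -0.4], 5]
  ]
}}

```text
clock: 20.6
eef_pos: [588.4, -58.4, 68.5]
eef_rot: [-3.142, 0.0, -2.539]
wrist_force: [4.2, -1.2, -6.6]
finger_gap: 11.7
```

```bash
python3 r.py
python3 - <<'E'
from h import *
s,im,_=grab('wrist','w9')
c=im[150:310,190:360,::-1]; cv2.imwrite('pics/w9c.png',cv2.resize(np.clip((c/170.)**.6*255,0,255).astype(np.uint8),None,fx=3.7,fy=3.7,interpolation=cv2.INTER_CUBIC))
E
```

```text
20.6 [588.38 -58.41  68.47] [-3.142  0.    -2.539] 11.650527561262773 [ 4.17 -1.17 -6.56] [-0.068 -0.878  0.043] 2.377979259255448
```

View pics/w9c.png

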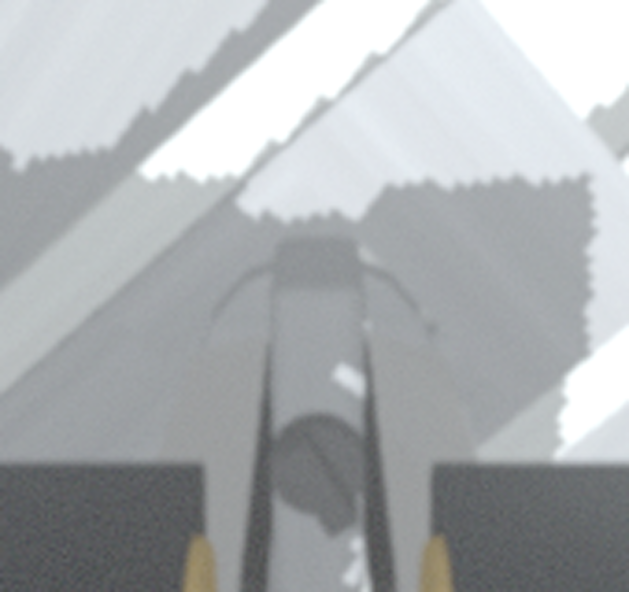

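The tang has turned about 0.4 rad relative to the wing, so the head is jammed square and the nut is in its slack. The last joint is near its limit, so I'll release, lift, turn half round and regrasp.

>>> {"name": "apply_moves", "arguments": {
  "series": [
    [[0, 0, 0], [0, 0, 0], 30],
    [[0, 0, 0], [0, 0, 0], 30],
    [[0, 0, 0], [0, 0, 0], 30],
    [[0, 0, 1], [0, 0, 0], 30],
    [[0, 0, 3], [0, 0, 0], 30],
    [[0, 0, 5], [0, 0, 0.1], 30],
    [[0, 0, 5], [0, 0, 0.28], 30],
    [[0, 0, 5], [0, 0, 0.46], 30],
    [[0, 0, 5], [0, 0, 0.64], 30],
    [[0, 0, 5], [0, 0, 0.82], 30]
  ]
}}

```text
clock: 21.9
eef_pos: [588.4, -58.4, 119.4]
eef_rot: [-3.141, -0.0, -1.714]
wrist_force: [-0.0, 0.6, -0.0]
finger_gap: 28.3
```

>>> {"name": "apply_moves", "arguments": {
  "series": [
    [[0, 0, 0], [0, 0, 0.18], 30],
    [[0, 0, 0], [0, 0, 0.36], 30],
    [[0, 0, 0], [0, 0, 0.54], 30],
    [[0, 0, 0], [0, 0, 0.72], 30],
    [[0, 0, 0], [0, 0, 0.9], 30],
    [[0, 0, 0], [0, 0, 1.08], 30],
    [[0, 0, 0], [0, 0, 1.26], 30],
    [[0, 0, 0], [0, 0, 1.44], 30],
    [[0, 0, 0], [0, 0, 1.62], 30],
    [[0, 0, 0], [0, 0, 1.8], 30]
  ]
}}

```text
clock: 23.15
eef_pos: [588.4, -58.4, 119.4]
eef_rot: [3.141, -0.001, 0.086]
wrist_force: [0.2, 0.2, 0.2]
finger_gap: 28.3
```

>>> {"name": "apply_moves", "arguments": {
  "series": [
    [[0, 0, 0], [0, 0, 0.18], 30],
    [[0, 0, 0], [0, 0, 0.36], 30],
    [[0, 0, 0], [0, 0, 0.52], 30],
    [[0, 0, 0], [0, 0, 0.52], 30],
    [[0, 0, 0], [0, 0, 0.52], 30],
    [[0, 0, 0], [0, 0, 0.52], 30],
    [[0, 0, 0], [0, 0, 0.52], 30],
    [[0, 0, 0], [0, 0, 0.52], 30],
    [[0, 0, 0], [0, 0, 0.52], 30],
    [[0, 0, 0], [0, 0, 0.52], 30]
  ]
}}

```text
clock: 24.4
eef_pos: [588.3, -58.4, 118.5]
eef_rot: [-3.142, 0.0, 0.6]
wrist_force: [0.3, 0.2, 1.0]
finger_gap: 28.2
```

```bash
python3 r.py
python3 - <<'E'
from h import *
s,im,_=grab('wrist','w10'); cv2.imwrite('pics/w10.png',im[:,:,::-1])
u=np.int32(proj('wrist',[588.4,-58.4,70],s['eef_pos'],s['eef_rot']));print(u)
x,y=u-[60,60]; print(x,y); c=im[y:y+100,x:x+120,::-1]; cv2.imwrite('pics/w10c.png',cv2.resize(np.clip((c/170.)**.6*255,0,255).astype(np.uint8),None,fx=6,fy=6,interpolation=cv2.INTER_CUBIC))
E
```

```text
24.4 [588.29 -58.41 118.51] [-3.142  0.     0.6  ] 28.187024658486255 [0.3  0.19 1.05] [-0.066 -0.089  0.018] -0.7607420933984161
[275 242]
215 182
```

View pics/w10c.png

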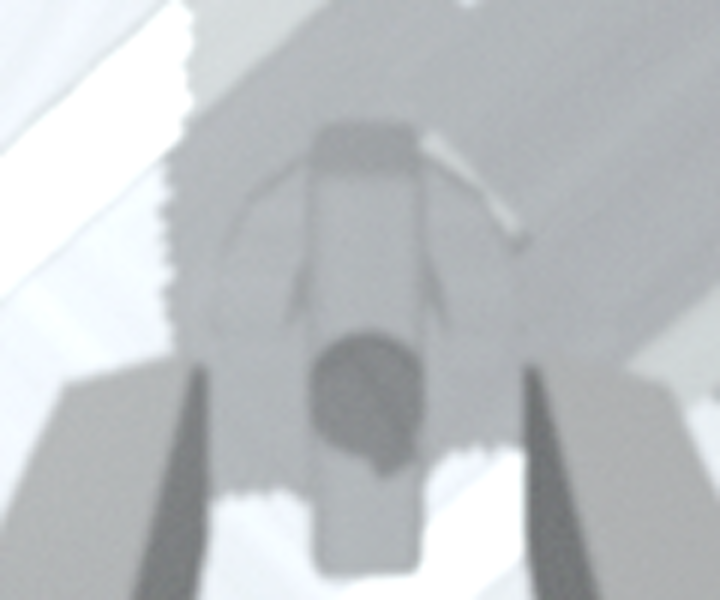

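The wing is vertical and centred between the open fingers at (275,242). I'll lower and regrip.

>>> {"name": "apply_moves", "arguments": {
  "series": [
    [[0, 0, -2], [0, 0, 0], 30],
    [[0, 0, -3.5], [0, 0, 0], 30],
    [[0, 0, -4.4], [0, 0, 0], 30],
    [[0, 0, -4.9], [0, 0, 0], 30],
    [[0, 0, -5], [0, 0, 0], 30],
    [[0, 0, -5], [0, 0, 0], 20],
    [[0, 0, -5], [0, 0, 0], 5],
    [[0, 0, -5], [0, 0, 0], 5],
    [[0, 0, -5], [0, 0, 0], 5],
    [[0, 0, -5], [0, 0, 0], 5]
  ],
  "grip_force": 60
}}

```text
clock: 25.7
eef_pos: [588.5, -58.4, 68.9]
eef_rot: [3.141, -0.001, 0.6]
wrist_force: [0.2, 1.1, 4.7]
finger_gap: 11.7
```

```bash
python3 r.py
```

```text
25.7 [588.54 -58.42  68.92] [ 3.141e+00 -1.000e-03  6.000e-01] 11.662275369070711 [0.17 1.06 4.75] [ 0.127 -0.212  0.04 ] -0.7609117478894868
```

>>> {"name": "apply_moves", "arguments": {
  "series": [
    [[0, 0, 0.01], [0, 0, -0.05], 5],
    [[0, 0, 0.02], [0, 0, -0.1], 5],
    [[0, 0, 0.02], [0, 0, -0.1], 5],
    [[0, 0, 0.02], [0, 0, -0.1], 5],
    [[0, 0, 0.02], [0, 0, -0.1], 5],
    [[0, 0, 0.02], [0, 0, -0.1], 5],
    [[0, 0, 0.02], [0, 0, -0.1], 5],
    [[0, 0, 0.02], [0, 0, -0.1], 5],
    [[0, 0, 0.02], [0, 0, -0.1], 5],
    [[0, 0, 0.02], [0, 0, -0.1], 5]
  ]
}}

```text
clock: 26.95
eef_pos: [588.7, -58.4, 68.9]
eef_rot: [3.141, -0.001, 0.5]
wrist_force: [6.4, 2.6, 2.4]
finger_gap: 11.6
```

```bash
python3 r.py
```

```text
26.95 [588.66 -58.37  68.94] [ 3.141e+00 -1.000e-03  5.000e-01] 11.580587771405444 [6.39 2.6  2.4 ] [ 0.313 -1.205  0.003] -0.6613424017668713
```

>>> {"name": "apply_moves", "arguments": {
  "series": [
    [[0.03, 0.01, 0], [0, 0, -0.05], 5],
    [[0.05, 0.02, 0], [0, 0, -0.1], 5],
    [[0.05, 0.02, 0], [0, 0, -0.1], 5],
    [[0.05, 0.02, 0], [0, 0, -0.1], 5],
    [[0.05, 0.02, 0], [0, 0, -0.1], 5],
    [[0.05, 0.02, 0], [0, 0, -0.1], 5],
    [[0.05, 0.02, 0], [0, 0, -0.1], 5],
    [[0.05, 0.02, 0], [0, 0, -0.1], 5],
    [[0.05, 0.02, 0], [0, 0, -0.1], 5],
    [[0.05, 0.02, 0], [0, 0, -0.1], 5]
  ]
}}

```text
clock: 28.2
eef_pos: [588.9, -58.3, 68.9]
eef_rot: [3.141, -0.0, 0.401]
wrist_force: [2.1, 0.6, 4.9]
finger_gap: 11.7
```

```bash
python3 r.py
```

```text
28.2 [588.86 -58.27  68.91] [ 3.141 -0.     0.401] 11.715507756581987 [2.11 0.61 4.87] [-0.005 -0.547  0.121] -0.5611275573306264
```

>>> {"name": "apply_moves", "arguments": {
  "series": [
    [[0.01, 0, 0], [0, 0, -0.05], 5],
    [[0.01, 0, 0], [0, 0, -0.1], 5],
    [[0.01, 0, 0], [0, 0, -0.1], 5],
    [[0.01, 0, 0], [0, 0, -0.1], 5],
    [[0.01, 0, 0], [0, 0, -0.1], 5],
    [[0.01, 0, 0], [0, 0, -0.1], 5],
    [[0.01, 0, 0], [0, 0, -0.1], 5],
    [[0.01, 0, 0], [0, 0, -0.1], 5],
    [[0.01, 0, 0], [0, 0, -0.1], 5],
    [[0.01, 0, 0], [0, 0, -0.1], 5]
  ]
}}

```text
clock: 29.45
eef_pos: [589.0, -58.2, 68.9]
eef_rot: [3.141, -0.0, 0.301]
wrist_force: [2.0, 0.0, 5.6]
finger_gap: 11.6
```

```bash
python3 r.py
```

```text
29.45 [589.01 -58.25  68.9 ] [ 3.141 -0.     0.301] 11.629958742777195 [2.02 0.   5.61] [ 0.05  -0.639  0.111] -0.4616732585190851
```

>>> {"name": "apply_moves", "arguments": {
  "series": [
    [[0.01, 0, 0], [0, 0, -0.05], 5],
    [[0.01, 0, 0], [0, 0, -0.1], 5],
    [[0.01, 0, 0], [0, 0, -0.1], 5],
    [[0.01, 0, 0], [0, 0, -0.1], 5],
    [[0.01, 0, 0], [0, 0, -0.1], 5],
    [[0.01, 0, 0], [0, 0, -0.1], 5],
    [[0.01, 0, 0], [0, 0, -0.1], 5],
    [[0.01, 0, 0], [0, 0, -0.1], 5],
    [[0.01, 0, 0], [0, 0, -0.1], 5],
    [[0.01, 0, 0], [0, 0, -0.1], 5]
  ]
}}

```text
clock: 30.7
eef_pos: [589.1, -58.2, 68.9]
eef_rot: [3.141, -0.0, 0.202]
wrist_force: [3.0, -0.6, 6.0]
finger_gap: 11.4
```

```bash
python3 r.py
```

```text
30.7 [589.14 -58.23  68.89] [ 3.141 -0.     0.202] 11.394589436327607 [ 2.98 -0.55  5.95] [ 0.052 -0.738  0.163] -0.3624022511734367
```

>>> {"name": "apply_moves", "arguments": {
  "series": [
    [[0.02, 0, 0], [0, 0, -0.05], 5],
    [[0.02, 0, 0], [0, 0, -0.1], 5],
    [[0.02, 0, 0], [0, 0, -0.1], 5],
    [[0.02, 0, 0], [0, 0, -0.1], 5],
    [[0.02, 0, 0], [0, 0, -0.1], 5],
    [[0.02, 0, 0], [0, 0, -0.1], 5],
    [[0.02, 0, 0], [0, 0, -0.1], 5],
    [[0.02, 0, 0], [0, 0, -0.1], 5],
    [[0.02, 0, 0], [0, 0, -0.1], 5],
    [[0.02, 0, 0], [0, 0, -0.1], 5]
  ]
}}

```text
clock: 31.95
eef_pos: [589.3, -58.2, 68.9]
eef_rot: [3.141, -0.0, 0.102]
wrist_force: [2.4, 0.8, 5.5]
finger_gap: 11.7
```

```bash
python3 r.py
```

```text
31.95 [589.34 -58.24  68.93] [ 3.141 -0.     0.102] 11.680111213249656 [2.42 0.83 5.52] [ 0.036 -0.682  0.187] -0.2624133478005077
```

>>> {"name": "apply_moves", "arguments": {
  "series": [
    [[0.01, 0, 0], [0, 0, -0.04], 5],
    [[0.01, 0, 0], [0, 0, -0.08], 5],
    [[0.01, 0, 0], [0, 0, -0.08], 5],
    [[0.01, 0, 0], [0, 0, -0.08], 5],
    [[0.01, 0, 0], [0, 0, -0.08], 5],
    [[0.01, 0, 0], [0, 0, -0.08], 5],
    [[0.01, 0, 0], [0, 0, -0.08], 5],
    [[0.01, 0, 0], [0, 0, -0.08], 5],
    [[0.01, 0, 0], [0, 0, -0.08], 5],
    [[0.01, 0, 0], [0, 0, -0.08], 5]
  ]
}}

```text
clock: 33.2
eef_pos: [589.4, -58.2, 68.9]
eef_rot: [3.141, -0.0, 0.022]
wrist_force: [2.6, 0.7, 4.3]
finger_gap: 11.7
```

```bash
python3 r.py
```

```text
33.2 [589.44 -58.23  68.91] [ 3.141 -0.     0.022] 11.743158484862006 [2.61 0.73 4.31] [-0.019 -0.676  0.276] -0.18235994695324315
```

Torque is now climbing (0.11 → 0.276), with a slack floor of about 0.11. The snug target reading is about 0.38.

>>> {"name": "apply_moves", "arguments": {
  "series": [
    [[0.01, 0, 0], [0, 0, -0.03], 5],
    [[0.01, 0, 0], [0, 0, -0.06], 5],
    [[0.01, 0, 0], [0, 0, -0.06], 5],
    [[0.01, 0, 0], [0, 0, -0.06], 5],
    [[0.01, 0, 0], [0, 0, -0.06], 5],
    [[0.01, 0, 0], [0, 0, -0.06], 5],
    [[0.01, 0, 0], [0, 0, -0.06], 5],
    [[0.01, 0, 0], [0, 0, -0.06], 5],
    [[0.01, 0, 0], [0, 0, -0.06], 5],
    [[0.01, 0, 0], [0, 0, -0.06], 5]
  ]
}}

```text
clock: 34.45
eef_pos: [589.6, -58.3, 68.9]
eef_rot: [3.141, -0.0, -0.038]
wrist_force: [2.4, 0.7, 5.8]
finger_gap: 11.7
```

```bash
python3 r.py
```

```text
34.45 [589.55 -58.28  68.91] [ 3.141 -0.    -0.038] 11.662167101927354 [2.42 0.7  5.83] [-0.002 -0.635  0.243] -0.12241400174560706
```

>>> {"name": "apply_moves", "arguments": {
  "series": [
    [[0, 0, 0], [0, 0, -0.03], 5],
    [[0, 0, 0], [0, 0, -0.06], 5],
    [[0, 0, 0], [0, 0, -0.06], 5],
    [[0, 0, 0], [0, 0, -0.06], 5],
    [[0, 0, 0], [0, 0, -0.06], 5],
    [[0, 0, 0], [0, 0, -0.06], 5],
    [[0, 0, 0], [0, 0, -0.06], 5],
    [[0, 0, 0], [0, 0, -0.06], 5],
    [[0, 0, 0], [0, 0, -0.06], 5],
    [[0, 0, 0], [0, 0, -0.06], 5]
  ]
}}

```text
clock: 35.7
eef_pos: [589.6, -58.3, 68.9]
eef_rot: [3.141, -0.001, -0.1]
wrist_force: [2.5, -1.1, 5.9]
finger_gap: 11.8
```

```bash
cat > r2.py <<'E'
from h import *
import sys
for k in range(4):
    s=manip.read_state(); print(s['clock'],s['eef_pos'].round(2),s['eef_rot'].round(3)[2],s['finger_gap'].__round__(2),s['wrist_force'].round(2),s['moment'].round(3))
    if k<3: _,im,_=grab('wrist',f'{sys.argv[1]}_{k}')
c=im[150:310,190:360,::-1]; cv2.imwrite(f'pics/{sys.argv[1]}c.png',cv2.resize(np.clip((c/170.)**.6*255,0,255).astype(np.uint8),None,fx=3.7,fy=3.7,interpolation=cv2.INTER_CUBIC))
E
python3 r2.py a1
```

```text
35.7 [589.61 -58.29  68.91] -0.1 11.78 [ 2.47 -1.12  5.93] [-0.117 -0.816  0.251]
35.75 [589.63 -58.32  68.93] -0.1 11.77 [ 3.63 -0.58  5.06] [-0.138 -0.852  0.239]
35.8 [589.63 -58.29  68.92] -0.1 11.65 [ 3.94 -0.29  4.69] [-0.131 -0.883  0.279]
35.85 [589.62 -58.3   68.9 ] -0.1 11.49 [ 3.85 -0.56  5.15] [-0.136 -0.839  0.296]
```

View pics/a1c.png

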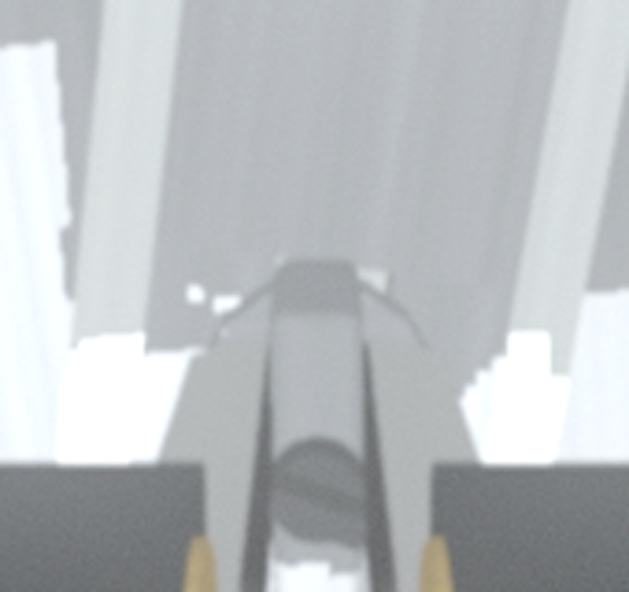

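>>> {"name": "apply_moves", "arguments": {
  "series": [
    [[0, 0, 0], [0, 0, -0.04], 5],
    [[0, 0, 0], [0, 0, -0.08], 5],
    [[0, 0, 0], [0, 0, -0.08], 5],
    [[0, 0, 0], [0, 0, -0.08], 5],
    [[0, 0, 0], [0, 0, -0.08], 5],
    [[0, 0, 0], [0, 0, -0.08], 5],
    [[0, 0, 0], [0, 0, -0.08], 5],
    [[0, 0, 0], [0, 0, -0.08], 5],
    [[0, 0, 0], [0, 0, -0.08], 5],
    [[0, 0, 0], [0, 0, -0.08], 5]
  ]
}}

```text
clock: 37.1
eef_pos: [589.7, -58.3, 68.9]
eef_rot: [3.142, -0.001, -0.179]
wrist_force: [4.7, -1.2, 5.2]
finger_gap: 11.6
```

```bash
python3 r2.py a2
```

```text
37.1 [589.72 -58.35  68.92] -0.179 11.64 [ 4.69 -1.21  5.2 ] [-0.288 -1.152  0.214]
37.15 [589.7  -58.34  68.92] -0.179 11.55 [ 4.98 -0.6   4.01] [-0.224 -1.145  0.205]
37.2 [589.71 -58.35  68.92] -0.179 11.61 [ 5.52 -0.85  3.86] [-0.262 -1.109  0.236]
37.25 [589.69 -58.34  68.9 ] -0.179 11.25 [ 4.66 -0.49  4.55] [-0.189 -1.094  0.195]
```

>>> {"name": "apply_moves", "arguments": {
  "series": [
    [[0.03, -0.01, 0], [0, 0, -0.04], 5],
    [[0.03, -0.01, 0], [0, 0, -0.08], 5],
    [[0.03, -0.01, 0], [0, 0, -0.08], 5],
    [[0.03, -0.01, 0], [0, 0, -0.08], 5],
    [[0.03, -0.01, 0], [0, 0, -0.08], 5],
    [[0.03, -0.01, 0], [0, 0, -0.08], 5],
    [[0.03, -0.01, 0], [0, 0, -0.08], 5],
    [[0.03, -0.01, 0], [0, 0, -0.08], 5],
    [[0.03, -0.01, 0], [0, 0, -0.08], 5],
    [[0.03, -0.01, 0], [0, 0, -0.08], 5]
  ]
}}

```text
clock: 38.5
eef_pos: [589.9, -58.4, 68.9]
eef_rot: [3.142, -0.001, -0.259]
wrist_force: [4.3, -1.0, 4.8]
finger_gap: 11.6
```

```bash
python3 r2.py a3
```

```text
38.5 [589.88 -58.37  68.91] -0.259 11.61 [ 4.35 -1.    4.83] [-0.15  -0.888  0.264]
38.55 [589.87 -58.42  68.92] -0.259 11.81 [4.36 0.67 4.66] [-0.17  -0.922  0.253]
38.6 [589.88 -58.39  68.9 ] -0.259 11.6 [ 3.58 -0.39  5.37] [-0.214 -0.873  0.281]
38.65 [589.87 -58.38  68.9 ] -0.259 11.72 [3.34 0.11 5.16] [-0.196 -0.94   0.27 ]
```

>>> {"name": "apply_moves", "arguments": {
  "series": [
    [[0.01, 0, 0], [0, 0, -0.03], 5],
    [[0.01, 0, 0], [0, 0, -0.06], 5],
    [[0.01, 0, 0], [0, 0, -0.06], 5],
    [[0.01, 0, 0], [0, 0, -0.06], 5],
    [[0.01, 0, 0], [0, 0, -0.06], 5],
    [[0.01, 0, 0], [0, 0, -0.06], 5],
    [[0.01, 0, 0], [0, 0, -0.06], 5],
    [[0.01, 0, 0], [0, 0, -0.06], 5],
    [[0.01, 0, 0], [0, 0, -0.06], 5],
    [[0.01, 0, 0], [0, 0, -0.06], 5]
  ]
}}

```text
clock: 39.9
eef_pos: [590.0, -58.4, 68.9]
eef_rot: [3.142, -0.0, -0.319]
wrist_force: [4.3, -1.1, 4.8]
finger_gap: 11.5
```

```bash
python3 r2.py a4
```

```text
39.9 [589.96 -58.39  68.9 ] -0.319 11.51 [ 4.28 -1.09  4.83] [-0.185 -0.949  0.365]
39.95 [589.98 -58.42  68.91] -0.319 11.45 [ 3.68 -1.12  5.38] [-0.183 -0.911  0.349]
40.0 [589.97 -58.41  68.91] -0.319 11.51 [ 3.89 -0.43  6.47] [-0.284 -0.859  0.316]
40.05 [589.99 -58.42  68.92] -0.319 11.62 [ 4.2  -1.57  4.93] [-0.258 -0.976  0.327]
```

View pics/a4c.png

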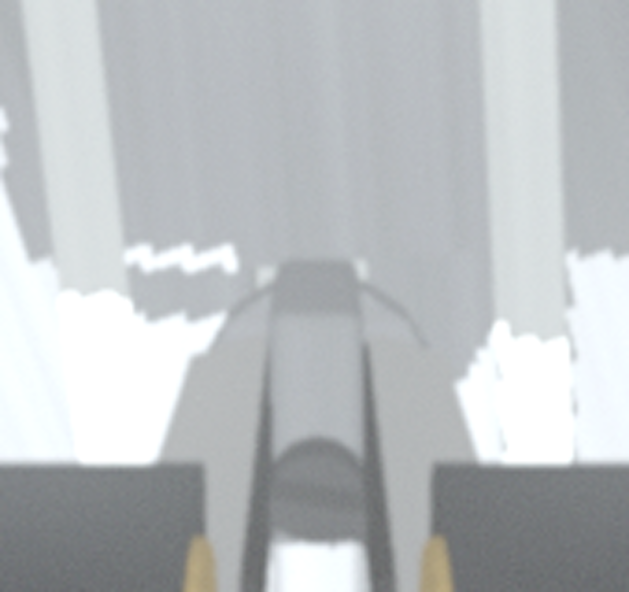

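>>> {"name": "apply_moves", "arguments": {
  "series": [
    [[0.01, 0, 0], [0, 0, -0.03], 5],
    [[0.01, 0, 0], [0, 0, -0.05], 5],
    [[0.01, 0, 0], [0, 0, -0.05], 5],
    [[0.01, 0, 0], [0, 0, -0.05], 5],
    [[0.01, 0, 0], [0, 0, -0.05], 5],
    [[0.01, 0, 0], [0, 0, -0.05], 5],
    [[0.01, 0, 0], [0, 0, -0.05], 5],
    [[0.01, 0, 0], [0, 0, -0.05], 5],
    [[0.01, 0, 0], [0, 0, -0.05], 5],
    [[0.01, 0, 0], [0, 0, -0.05], 5]
  ]
}}

```text
clock: 41.3
eef_pos: [590.1, -58.4, 68.9]
eef_rot: [3.142, -0.001, -0.369]
wrist_force: [2.6, -0.8, 5.5]
finger_gap: 11.6
```

```bash
python3 r2.py a5
```

```text
41.3 [590.06 -58.44  68.91] -0.369 11.63 [ 2.61 -0.78  5.46] [-0.235 -0.862  0.427]
41.35 [590.05 -58.43  68.91] -0.369 11.67 [ 3.68 -0.82  6.56] [-0.261 -0.896  0.379]
41.4 [590.07 -58.44  68.92] -0.369 11.73 [ 3.17 -0.42  5.58] [-0.242 -0.873  0.35 ]
41.45 [590.07 -58.42  68.9 ] -0.369 11.6 [ 3.55 -2.04  5.55] [-0.218 -0.83   0.34 ]
```

>>> {"name": "apply_moves", "arguments": {
  "series": [
    [[0.01, 0, 0], [0, 0, -0.03], 5],
    [[0.01, 0, 0], [0, 0, -0.06], 5],
    [[0.01, 0, 0], [0, 0, -0.06], 5],
    [[0.01, 0, 0], [0, 0, -0.06], 5],
    [[0.01, 0, 0], [0, 0, -0.06], 5],
    [[0.01, 0, 0], [0, 0, -0.06], 5],
    [[0.01, 0, 0], [0, 0, -0.06], 5],
    [[0.01, 0, 0], [0, 0, -0.06], 5],
    [[0.01, 0, 0], [0, 0, -0.06], 5],
    [[0.01, 0, 0], [0, 0, -0.06], 5]
  ]
}}

```text
clock: 42.7
eef_pos: [590.2, -58.4, 68.9]
eef_rot: [3.141, -0.001, -0.429]
wrist_force: [4.1, -1.6, 4.9]
finger_gap: 11.9
```

```bash
python3 r2.py a6
```

```text
42.7 [590.15 -58.44  68.88] -0.429 11.89 [ 4.07 -1.58  4.9 ] [-0.278 -0.828  0.358]
42.75 [590.16 -58.46  68.88] -0.429 11.62 [ 4.7  -1.26  4.25] [-0.297 -0.891  0.384]
42.8 [590.17 -58.44  68.9 ] -0.429 11.64 [ 4.57 -1.6   5.93] [-0.307 -0.87   0.353]
42.85 [590.18 -58.47  68.9 ] -0.429 11.53 [ 4.21 -1.39  4.96] [-0.318 -0.927  0.377]
```

View pics/a6c.png

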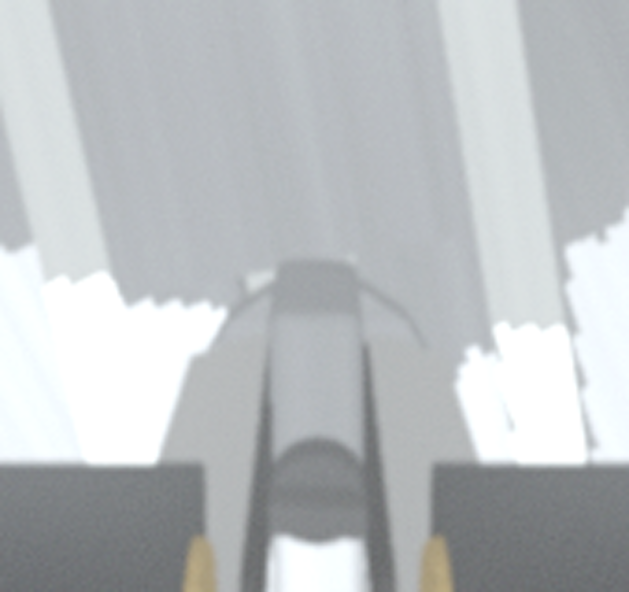

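>>> {"name": "apply_moves", "arguments": {
  "series": [
    [[0.02, 0, 0], [0, 0, -0.03], 5],
    [[0.02, 0, 0], [0, 0, -0.06], 5],
    [[0.02, 0, 0], [0, 0, -0.06], 5],
    [[0.02, 0, 0], [0, 0, -0.06], 5],
    [[0.02, 0, 0], [0, 0, -0.06], 5],
    [[0.02, 0, 0], [0, 0, -0.06], 5],
    [[0.02, 0, 0], [0, 0, -0.06], 5],
    [[0.02, 0, 0], [0, 0, -0.06], 5],
    [[0.02, 0, 0], [0, 0, -0.06], 5],
    [[0.02, 0, 0], [0, 0, -0.06], 5]
  ]
}}

```text
clock: 44.1
eef_pos: [590.3, -58.5, 68.9]
eef_rot: [3.141, -0.0, -0.489]
wrist_force: [3.2, -1.4, 5.6]
finger_gap: 11.5
```

```bash
python3 r2.py a7
python3 - <<'E'
from h import *
L=[]
for t in('a1_2','a4_2','a6_2','a7_2'):
    im=np.load(f'pics/{t}.npz')['im'].astype(float).mean(2); c=im[262:302,255:300]
    L.append(cv2.resize(np.clip((c-50)/50*255,0,255).astype(np.uint8),None,fx=8,fy=8,interpolation=cv2.INTER_CUBIC))
cv2.imwrite('pics/tangs.png',np.vstack([np.hstack(L[:2]),np.hstack(L[2:])])[:600])
E
```

```text
44.1 [590.28 -58.5   68.86] -0.489 11.54 [ 3.18 -1.41  5.65] [-0.384 -0.725  0.535]
44.15 [590.28 -58.51  68.87] -0.489 11.53 [ 2.89 -0.77  5.22] [-0.343 -0.781  0.509]
44.2 [590.27 -58.48  68.88] -0.489 11.96 [ 3.66 -0.8   5.  ] [-0.339 -0.762  0.535]
44.25 [590.3  -58.51  68.91] -0.489 11.97 [ 3.28 -0.82  5.2 ] [-0.314 -0.767  0.494]
```

View pics/tangs.png

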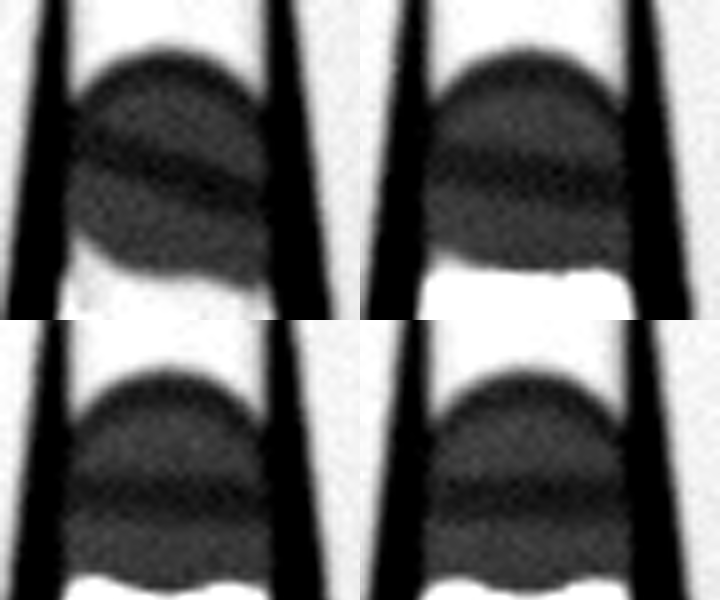

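The torque has risen to about 0.52, which is 0.30 above its post-dip low of 0.21 and within the snug band. The bolt's tang is steady. I'll release and lift clear.

>>> {"name": "apply_moves", "arguments": {
  "series": [
    [[0, 0, 0], [0, 0, 0], 30],
    [[0, 0, 0], [0, 0, 0], 30],
    [[0, 0, 0], [0, 0, 0], 30],
    [[0, 0, 0], [0, 0, 0], 30],
    [[0, 0, 1], [0, 0, 0], 30],
    [[0, 0, 3], [0, 0, 0], 30],
    [[0, 0, 6], [0, 0, 0], 30],
    [[0, 0, 9], [0, 0, 0], 30],
    [[0, 0, 9], [0, 0, 0], 30],
    [[0, 0, 9], [0, 0, 0], 30]
  ]
}}

```text
clock: 45.5
eef_pos: [589.9, -58.3, 158.2]
eef_rot: [3.141, 0.001, -0.49]
wrist_force: [0.2, -0.4, -0.4]
finger_gap: 28.3
```

```bash
python3 r.py
python3 - <<'E'
from h import *
s,im,_=grab('wrist','z1'); _,sc,_=grab('scene','zs')
u=np.int32(proj('wrist',[590,-58.5,70],s['eef_pos'],s['eef_rot']));print(u)
x,y=u-[50,60]; c=im[y:y+110,x:x+100,::-1]; a=cv2.resize(np.clip((c/170.)**.6*255,0,255).astype(np.uint8),(400,440),interpolation=cv2.INTER_CUBIC)
b=cv2.resize(sc[202:278,193:265,::-1],(400,440),interpolation=cv2.INTER_CUBIC); cv2.imwrite('pics/z.png',np.hstack([a,b]))
c=im[y:y+110,x:x+100].astype(float).mean(2)
E
```

```text
45.5 [589.89 -58.26 158.25] [ 3.141e+00  1.000e-03 -4.900e-01] 28.294889039919166 [ 0.2  -0.37 -0.41] [-0.031 -0.022 -0.032] 0.32978726368858186
[274 226]
```

View pics/z.png

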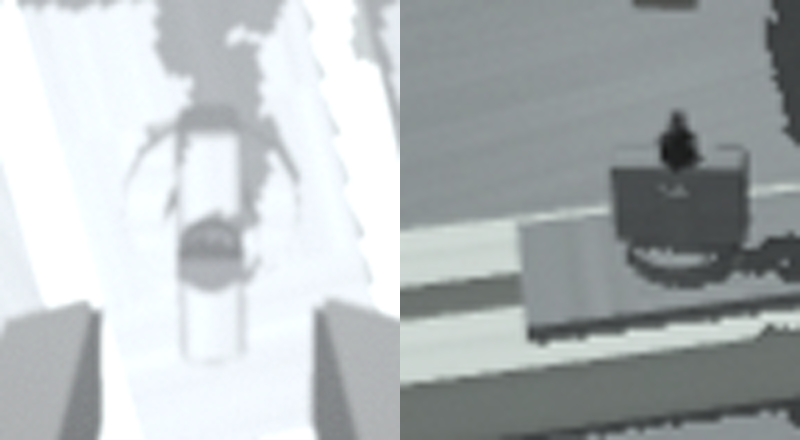

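View pics/zs.png

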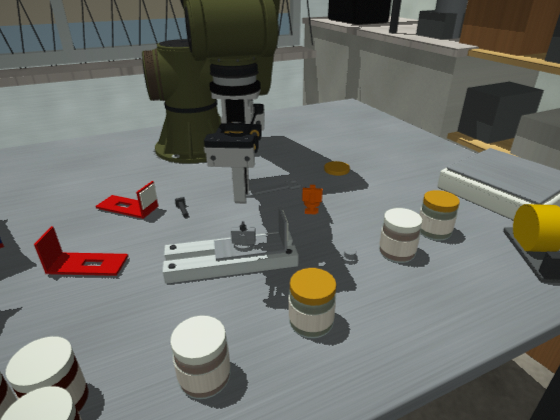

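The wrist view shows the wing and tang standing still. The scene view shows the flange seated on the foot, the stop's end still at column ~214, and the jars and the orange bolt as before. I'm handing in.

Run:
```python
from h import *
print(manip.sign_off())
```

```text
the job is handed in; nothing more can be done
None
```

The T-bolt is in the slot and the wing nut is tightened on the stop's foot. The gripper is open and clear, and the job was handed in at about 45.6 s of the 67 s allowed.

**What I did:** I gripped the wing and lined the head up with the slot. It went through the window with no measurable contact force. I turned it clockwise about 1.7 rad until it jammed, regripped once because the last joint was near its limit, and took up the slack in small steps.

**Last checks:**
- **Head:** the tang stands about 1.79 rad from the slot, inside the 1.65 to 1.8 rad jam range. It held there over the last steps.
- **Stop and jars:** the flange sits on the foot, and the stop's end is in the same image column as before, so it did not visibly move. The jars and the orange bolt look unchanged. I judged this by eye in the scene picture.
- **Forces:** side forces reached about 7 N while the head jammed, and I eased the arm sideways. The highest reading I saw was well under the limits.

**What disagreed:** the torque did not climb cleanly. It was about 0.11 N m in the slack, rose to 0.27, dipped to 0.21 as the bolt crept about 0.1 rad further, flattened near 0.37, then reached 0.52.
- Measured from the dip, the rise is 0.30 N m, inside the snug band.
- Measured from the lowest slack reading, it is 0.41 N m, a little above the band. That is roughly 60 N of clamp load by my own scaling, under the 80 N limit.
- Measured from the flat stretch near 0.37, it is 0.15 N m, a little below the band at roughly 23 N. That is above the 15 N loose limit.

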